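Gauge and rack the vise screws

ROBOT

A 6-joint arm with a two-finger parallel gripper is mounted at the origin on the work surface. World frame = base frame: x ahead of the robot, y to its left, z up, the work surface at z = 0. Lengths are in m, angles in rad, forces in N, time in s.
With the tool pointing down it reaches from about 0.25 to 0.775 m from the base axis. Payload 4 kg.
Tool frame: the origin (TCP) lies between the finger pads, 19 mm behind the fingertips; this is the grasp point; z points along the fingers, y is the direction in which the jaws open and shut (so a half turn about z gives the same grasp; the last joint's range is limited). The gripper opens to 94 mm and grips with 3 to 60 N. Pads are 16 mm wide; open, the fingers measure 119 mm over their backs; the gripper's body (75 mm by 177 mm) begins 78 mm behind the grasp point.
Start: joints at [-1.305, 0.087, 1.371, -0, 1.684, -0.103], TCP at [0.198, -0.513, 0.224] pointing down, gripper open.
Joint ranges: [-3.1, 3.1], [-0.76, 2.03], [0.27, 2.55], [-1.08, 4.22], [0.17, 2.65], [-2.57, 2.57]. Speed limits (rad/s): [2.79, 2.79, 3.14, 3.14, 3.14, 3.14].

INTERFACE

Orientations are given as [roll, pitch, yaw] about the fixed x, y, z axes, in that order (R = Rz(yaw) Ry(pitch) Rx(roll)).
In Python, from bench import robot gives the robot as it stands.
- The arm moves only by the tool move_arm, never from a script. Its argument "increments" is a list that holds one entry, the list of rows, each a list of 7 numbers: the opening, from 0 (shut) to 1 (fully open), then the shift along the tool's x, y, z as a fraction of full scale, then the turn, a rotation vector about the tool's x, y, z as a fraction of full scale. In form: [[[jaw, dx, dy, dz, rx, ry, rz], ...]]. A call has 1 to 8 rows; each row is the pose to reach, as a shift and turn from the pose commanded when the call began, along the tool's axes at that moment; what a row does not reach only later rows make up. Full scale, the value 1, is 0.1 m for a shift and pi/2 rad for a turn. A row lasts 1/12 s, in which the tool goes at most 41.7 mm and 7.16 degrees, less where a joint would pass 70% of its speed; a pose out of reach is approached as far as the arm can. A call with a number of a shift or a turn outside -1 to 1 is refused whole. A call with a gripper value outside its range is refused whole. The fingers move at their own pace and stop on an object; the grip force is fixed at half the most. Time passes only in rows, so rows that repeat a pose let the fingers close. It gives the time, the measured TCP pose, the force and the opening at its end, in the units of the state.
- robot.get_obs(): the state, without advancing time (a new reading comes with each control period).
- robot.snapshot(name): name is "side" or "top" or "wrist"; returns (picture, depth): 384x512x3 uint8, red, green, blue; 384x512 float32, m along the optical axis (not along the pixel's ray), 0 where there is no reading.
- robot.camera_params(name): a dict with "mtx" (3x3 intrinsics, pixels), "k1" (the pictures are not rectified: a ray, as slopes to the right and down, at radius r is drawn at 1 + k1 r^2 times it, then the intrinsics apply), "R" (3x3) and "t" (3): a world point X has camera coordinates R X + t. Camera axes: x right, y down, z forward; pixel columns grow to the right and rows downward; lengths in m; the calibration is good to about 2 mm. A picture is of the moment at which its call begins: read the wrist's pose just before it. camera_params takes no time and is no camera call; for the wrist camera it gives the pose at the moment of the call.
- robot.close_job(): hands the job in, once; it reports no verdict.
The state is a dict: "time": time; "joint_positions": joint angles; "qvel": joint speeds; "joint_torque": joint torques, N m; "tool_pos": TCP position; "ee_rot": TCP orientation; "wrist_force": force on the tool from outside, world axes, zero at the start; "wrist_torque": the same for the moment, N m; "width": finger opening in m.
Only numpy, scipy, OpenCV 4.12 (cv2) and the standard library are available. Lean on these libraries where they do the work, as an engineer would, in place of code of your own. Each camera call takes 0.05 s, during which the arm holds its last target.

TASK

Sort the loose vise screws on the carver's bench by thread pitch: seat each one in the rack, head end on the plain rest, in a gauge plate whose notches match its thread, so that it drops fully home with the thread centred on the plate, one screw to a plate. When all are home, take the keeper bar off its barbed hook by raising it, leaning it back and bringing it out over the barb, and lay it centred in the slots of the rack's two end posts, flat across the screws. Do not knock over the jar or the rinse cup.

Things in the scene. Friction and masses are not known exactly. Their poses are not given: they have to be found in the camera images.
- screw_1: Steel screw, fine thread (pitch 8 mm); absent: None. About 0.34 kg, 127 mm long, along its x; origin on its axis at mid shank. 20 mm shank x=-17..+41 mm; hex head 32 mm across flats x=+41..+57; thread 26 mm outside, 18 root, x=-67..-19: 6 closed ridges 8 mm apart, crests 2.6 mm wide. On the bench its axis is 13 to 16 mm up. Alike but for the thread.
- screw_1_thread (a point): Mid-thread of screw_1: a groove, on the axis 43 mm from screw_1's origin towards the thread tip (x=-43 mm).
- screw_2: Steel screw, fine thread (pitch 8 mm); absent: None. About 0.34 kg, 127 mm long, along its x; origin on its axis at mid shank. 20 mm shank x=-17..+41 mm; hex head 32 mm across flats x=+41..+57; thread 26 mm outside, 18 root, x=-67..-19: 6 closed ridges 8 mm apart, crests 2.6 mm wide. On the bench its axis is 13 to 16 mm up. Alike but for the thread.
- screw_2_thread (a point): Mid-thread of screw_2: a groove, on the axis 43 mm from screw_2's origin towards the thread tip (x=-43 mm).
- screw_3: Steel screw, fine thread (pitch 8 mm); absent: None. About 0.34 kg, 127 mm long, along its x; origin on its axis at mid shank. 20 mm shank x=-17..+41 mm; hex head 32 mm across flats x=+41..+57; thread 26 mm outside, 18 root, x=-67..-19: 6 closed ridges 8 mm apart, crests 2.6 mm wide. On the bench its axis is 13 to 16 mm up. Alike but for the thread.
- screw_3_thread (a point): Mid-thread of screw_3: a groove, on the axis 43 mm from screw_3's origin towards the thread tip (x=-43 mm).
- screw_4: Steel screw, coarse thread (pitch 12 mm); absent: None. About 0.34 kg, 127 mm long, along its x; origin on its axis at mid shank. 20 mm shank x=-17..+41 mm; hex head 32 mm across flats x=+41..+57; thread 26 mm outside, 18 root, x=-67..-19: 4 closed ridges 12 mm apart, crests 4.6 mm wide. On the bench its axis is 13 to 16 mm up. Alike but for the thread.
- screw_4_thread (a point): Mid-thread of screw_4: a groove, on the axis 43 mm from screw_4's origin towards the thread tip (x=-43 mm).
- screw_5: Steel screw, coarse thread (pitch 12 mm); absent: None. About 0.34 kg, 127 mm long, along its x; origin on its axis at mid shank. 20 mm shank x=-17..+41 mm; hex head 32 mm across flats x=+41..+57; thread 26 mm outside, 18 root, x=-67..-19: 4 closed ridges 12 mm apart, crests 4.6 mm wide. On the bench its axis is 13 to 16 mm up. Alike but for the thread.
- screw_5_thread (a point): Mid-thread of screw_5: a groove, on the axis 43 mm from screw_5's origin towards the thread tip (x=-43 mm).
- gauge_fine_1: Gauge plate for 8 mm pitch, fixed in one of the rack's five lanes (which varies): steel block 46 x 34 mm with 3 V-notched upright fins, 2.4 mm thick, 8 mm apart along x, the middle one at x=0. Origin under it, 12 mm above the table; x towards the head end. Fully home, a screw's axis is level, 33 mm above this origin; wrong pitch or out of step, the thread rides 4 to 6 mm high.
- gauge_fine_2: Gauge plate for 8 mm pitch, fixed in one of the rack's five lanes (which varies): steel block 46 x 34 mm with 3 V-notched upright fins, 2.4 mm thick, 8 mm apart along x, the middle one at x=0. Origin under it, 12 mm above the table; x towards the head end. Fully home, a screw's axis is level, 33 mm above this origin; wrong pitch or out of step, the thread rides 4 to 6 mm high.
- gauge_fine_3: Gauge plate for 8 mm pitch, fixed in one of the rack's five lanes (which varies): steel block 46 x 34 mm with 3 V-notched upright fins, 2.4 mm thick, 8 mm apart along x, the middle one at x=0. Origin under it, 12 mm above the table; x towards the head end. Fully home, a screw's axis is level, 33 mm above this origin; wrong pitch or out of step, the thread rides 4 to 6 mm high.
- gauge_coarse_1: Gauge plate for 12 mm pitch, fixed in one of the rack's five lanes (which varies): steel block 46 x 34 mm with 3 V-notched upright fins, 4 mm thick, 12 mm apart along x, the middle one at x=0. Origin under it, 12 mm above the table; x towards the head end. Fully home, a screw's axis is level, 33 mm above this origin; wrong pitch or out of step, the thread rides 4 to 6 mm high.
- gauge_coarse_2: Gauge plate for 12 mm pitch, fixed in one of the rack's five lanes (which varies): steel block 46 x 34 mm with 3 V-notched upright fins, 4 mm thick, 12 mm apart along x, the middle one at x=0. Origin under it, 12 mm above the table; x towards the head end. Fully home, a screw's axis is level, 33 mm above this origin; wrong pitch or out of step, the thread rides 4 to 6 mm high.
- rack: Fixed rack, origin on the table at its middle. Lanes along x at y=0, +-50, +-100 mm; in each a gauge plate at x=-43 mm and a plain V rest at x=+27. Home, a screw's head points to +x, origin 45 mm above the rack's y line (x=0), shank free for the fingers x=-26..+25. End posts at y=-148 and +148, 12 mm thick, 74 high, with an open slot for the bar, 30 mm wide in x, at x=0, floor 60 mm up.
- hook: Fixed stand, origin on the table under its upright (14 mm square, foot 70 x 80 mm). An 8 mm round arm, axis 130 mm up, runs level along +x for 75 mm, then up at 45 degrees to the tip. A 4 mm barb runs from the tip 8 mm level back towards the upright. Nothing stands above the arm between upright and tip.
- hook_tip (a point): End of the hook's upturned tip (x=+93 mm, z=148 mm on the stand), at the root of the barb.
- keeper: Bar 330 mm long (y), 24 wide (x), 8 thick, 0.2 kg; origin mid underside, z up. Mid tab 36 mm wide (y), 9 thick (x), top z=68 mm, with a window 24 mm wide, z=8..28; grip it above that across its 9 mm, TCP at z=58, above the hook's arm. Hangs by the window on the arm, 25 to 35 mm from the upright, x along the hook's x. Leant 35 degrees, top towards the upright, it passes slope and barb.
- jar: Closed glass jar, 60 mm diameter, 90 mm high, origin under its base, z up. A bystander.
- rinse_cup: White plastic cup, 72 mm across the rim, 70 mm high, origin under its base, z up. A bystander.
Mind the look-alikes: they are no part of the job. What is shaped like the screw_4 but blue, brown or pink is not meant.

How it is judged:
By the outcome, as a careful person would: the job done as asked, in the order asked, and still so for the second after the job is handed in, with the robot touching nothing.
Of screw_1, screw_2, screw_3, screw_4, screw_5 only 3 to 5 are there at a start; the rules pass over those that are not, and their reading is None.
At some moment in a run one of screw_1, screw_2, screw_3, screw_4, screw_5 may be knocked a few centimetres aside while the robot is not near it.
It also fails if it takes over 210 s, if anything falls off the work surface, if the arm or the gripper's body presses on something with over 40 N, if the wrist force passes 120 N, or if a joint passes its speed limit or range.

## Working session

There is one attempt and no reset: what is moved stays moved. The work goes in short steps, Python scripts to look and compute and a tool call to move; the robot and the scene stay as the last step left them, time stands still between calls to the robot, and variables do not carry over. Pictures are saved under pics/ and viewed, and the job is handed in when it is done.

Besides the shell and the picture viewer there is one more tool, called after ">>>" by a JSON object that holds its "method" and its "body". move_arm: Moves the arm, as the interface text tells. Its arguments: {"type":"object","properties":{"increments":{"type":"array","items":{"type":"array","items":{"type":"array","items":{"type":"number","minimum":-1,"maximum":1}}}}},"required":["increments"]}

```bash
mkdir -p pics; ls
cat > h.py <<'E'
import numpy as np, cv2
from bench import robot
from scipy.spatial.transform import Rotation as Rot
def save(name,fn):
    p=robot.camera_params(name); im,d=robot.snapshot(name)
    cv2.imwrite('pics/%s.png'%fn,im[:,:,::-1]); np.savez('pics/%s.npz'%fn,im=im,d=d,mtx=p['mtx'],k1=p['k1'],R=p['R'],t=p['t'])
    return im,d,p
def load(fn):
    z=np.load('pics/%s.npz'%fn); return z['im'],z['d'],{k:z[k] for k in('mtx','k1','R','t')}
def rays(p,uv):
    uv=np.atleast_2d(np.array(uv,float)); M=np.array(p['mtx'])
    x=cv2.undistortPoints(uv[:,None,:],M,np.array([float(p['k1']),0,0,0,0]))[:,0]
    return x
def pix2w(p,uv,d):
    x=rays(p,uv); d=np.atleast_1d(d)
    X=np.c_[x*d[:,None],d]
    return (X-np.array(p['t']))@np.array(p['R'])
def onplane(p,uv,z):
    x=rays(p,uv); R=np.array(p['R']);t=np.array(p['t'])
    dirs=np.c_[x,np.ones(len(x))]@R; c=-R.T@t
    s=(z-c[2])/dirs[:,2]; return c+dirs*s[:,None]
def proj(p,X):
    X=np.atleast_2d(X); C=X@np.array(p['R']).T+np.array(p['t']).ravel()
    x=C[:,:2]/C[:,2:]; r2=(x**2).sum(1); x=x*(1+float(p['k1'])*r2)[:,None]
    M=np.array(p['mtx']); return np.c_[x[:,0]*M[0,0]+M[0,1]*x[:,1]+M[0,2],x[:,1]*M[1,1]+M[1,2]]
def cloud(d,p):
    h,w=d.shape; u,v=np.meshgrid(np.arange(w),np.arange(h))
    W=pix2w(p,np.c_[u.ravel(),v.ravel()],d.ravel()).reshape(h,w,3); W[d==0]=np.nan
    return W
E
python3 - <<'E'
from h import *
print(robot.get_obs())
for n in('side','top','wrist'):
    im,d,p=save(n,n+'0'); print(n,p,np.percentile(d[d>0],[1,50,99]))
E
```

```text
pics
{'time': 0.0, 'joint_positions': array([-1.30513469e+00,  8.79378293e-02,  1.37224089e+00, -3.78530876e-05,
        1.68356579e+00, -1.03101088e-01]), 'qvel': array([-0.00047863,  0.00030049,  0.0010884 , -0.00166631, -0.0005476 ,
        0.00022694]), 'joint_torque': array([ 2.26751348e-03, -3.40179420e+01, -3.02427793e+01,  7.20414030e-02,
        3.29855410e-02, -1.77439365e-04]), 'tool_pos': array([ 0.19810597, -0.51254939,  0.22312028]), 'ee_rot': array([-3.13944835e+00, -1.84043922e-04,  3.68758310e-01]), 'wrist_force': array([0.69144845, 0.67224345, 0.00659237]), 'wrist_torque': array([ 0.03369707, -0.0115838 , -0.00369136]), 'width': 0.09408352893274496}
side {'mtx': array([[492.998506  ,   0.        , 260.55910914],
       [  0.        , 492.998506  , 199.78254554],
       [  0.        ,   0.        ,   1.        ]]), 'k1': -0.08716216029779858, 'R': array([[ 0.99790632, -0.06306861, -0.01432913],
       [-0.05656339, -0.74361438, -0.66621186],
       [ 0.03136171,  0.66562753, -0.74562486]]), 't': array([-0.53021215,  0.06191773,  1.47383921])} [0.69138135 1.5098381  3
[... 217 characters left out ...]
[-0.01880859, -0.99967444, -0.01724108],
       [-0.98364071,  0.02159137, -0.17884286],
       [ 0.1791569 ,  0.01359525, -0.98372658]]), 't': array([-0.02483782,  0.51099609,  1.36525585])} [0.75416032 1.46936309 2.43410147]
wrist {'mtx': array([[280.90833799,   0.        , 257.64324137],
       [  0.        , 280.90833799, 193.84905195],
       [  0.        ,   0.        ,   1.        ]]), 'k1': 0.00045611347963615595, 'R': array([[ 3.59450287e-01, -9.33163967e-01, -7.08517672e-04],
       [-9.00433701e-01, -3.47041872e-01,  2.62261489e-01],
       [-2.44978856e-01, -9.36319943e-02, -9.64996585e-01]]), 't': array([-0.5494236 , -0.02608575,  0.39109556])} [0.05919183 0.36018509 1.11377348]
```

View pics/side0.png

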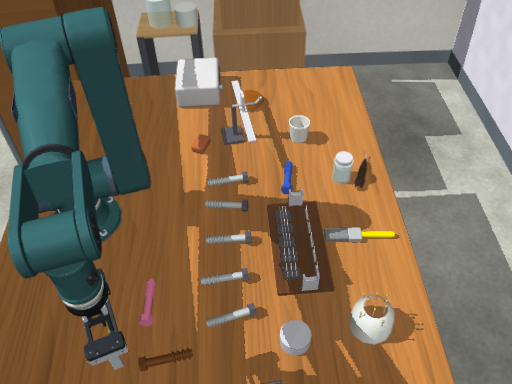

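View pics/top0.png

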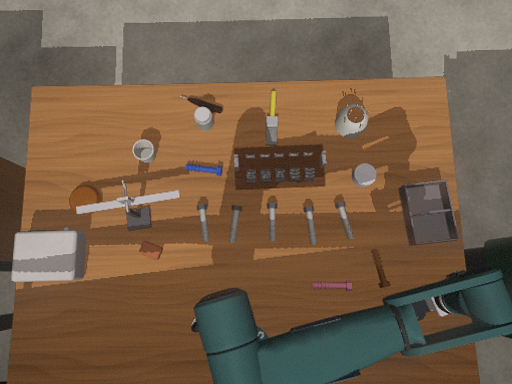

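View pics/wrist0.png

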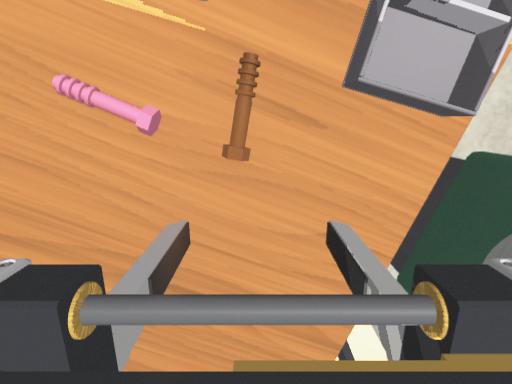

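Run:
```python
from h import *
im,d,p=load('top0')
c=im[135:250,185:365,::-1]; cv2.imwrite('pics/topz.png',cv2.resize(c,None,fx=4.4,fy=4.4,interpolation=cv2.INTER_CUBIC))
im,d,p=load('side0')
c=im[160:340,195:335,::-1]; cv2.imwrite('pics/sidez.png',cv2.resize(c,None,fx=3.3,fy=3.3,interpolation=cv2.INTER_CUBIC))
c=im[60:215,160:380,::-1]; cv2.imwrite('pics/sidez2.png',cv2.resize(c,None,fx=3.6,fy=3.6,interpolation=cv2.INTER_CUBIC))
```

```text
(no output)
```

View pics/topz.png

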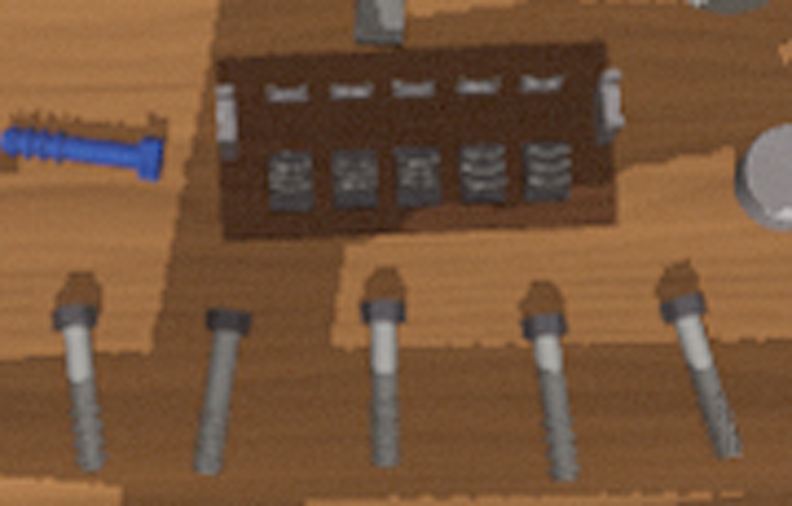

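View pics/sidez.png

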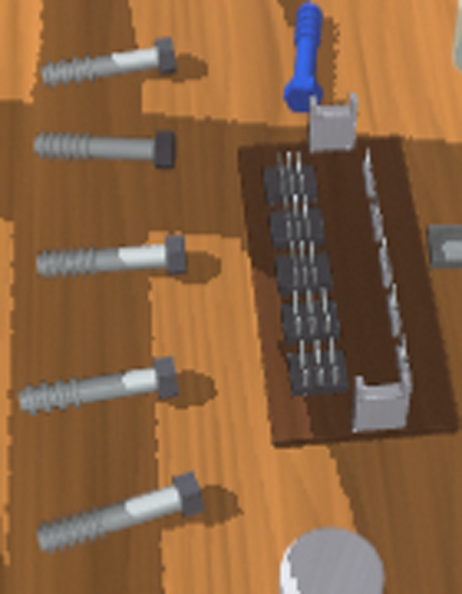

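View pics/sidez2.png

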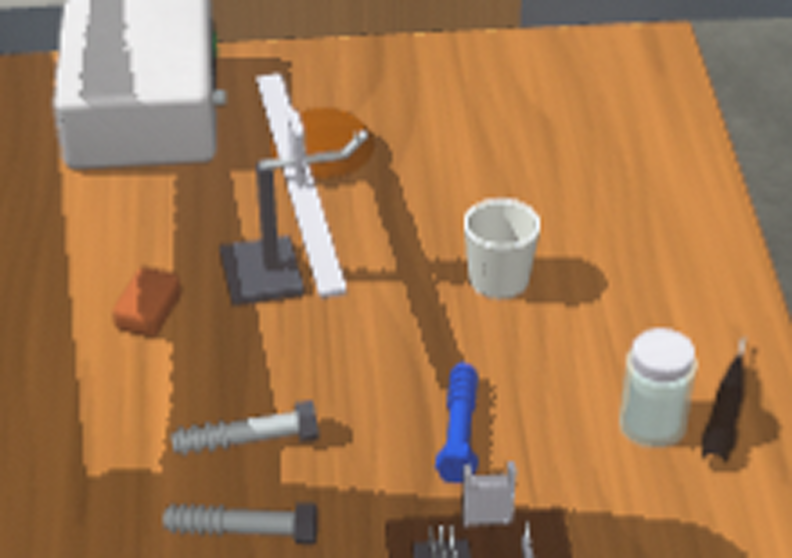

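Run:
```python
from h import *
im,d,p=load('top0'); W=cloud(d,p)
def at(u,v): return np.round(W[v,u],3)
for n,uv in dict(A_head=(202,206),A_tip=(206,240),B_head=(237,208),B_tip=(232,240),C_head=(272,205),C_tip=(272,239),D_head=(309,208),D_tip=(313,242),E_head=(340,204),E_tip=(351,237),postL=(236,160),postR=(323,157),table=(150,280),hookup=(138,205),hooktip=(126,184),cup=(143,150),jar=(203,115),rl=(238,188),rr=(323,185),rtl=(236,149),rtr=(322,146)).items(): print(n,at(*uv))
# side
im,d,p=load('side0'); W=cloud(d,p)
print('side')
for n,uv in dict(A_head=(243,177),B_head=(245,205),C_head=(248,238),D_head=(245,275),E_head=(252,311)).items(): print(n,at(*uv))
# top low-height points
im,d,p=load('top0'); W=cloud(d,p)
m=(W[...,2]>0.008)&(W[...,2]<0.05)
for n,(u0,u1,v0,v1) in dict(A=(190,218,196,246),B=(224,246,196,246),C=(262,284,196,246),D=(296,322,196,248),E=(330,358,196,244)).items():
    P=W[v0:v1,u0:u1][m[v0:v1,u0:u1]]; c=P.mean(0); U,S,V=np.linalg.svd(P[:,:2]-c[:2],full_matrices=False)
    a=V[0]*np.sign(V[0][0]); s=(P[:,:2]-c[:2])@a
    print(n,len(P),c.round(3),np.degrees(np.arctan2(a[1],a[0])).round(1),s.min().round(3),s.max().round(3),P[:,2].max().round(3))
```

```text
A_head [0.486 0.122 0.031]
A_tip [0.371 0.109 0.023]
B_head [0.477 0.003 0.026]
B_tip [0.369 0.022 0.019]
C_head [ 0.484 -0.116  0.032]
C_tip [ 0.37  -0.113  0.023]
D_head [ 0.471 -0.24   0.035]
D_tip [ 0.357 -0.25   0.022]
E_head [ 0.484 -0.346  0.024]
E_tip [ 0.372 -0.377  0.019]
postL [0.637 0.003 0.057]
postR [ 0.64  -0.291  0.06 ]
table [ 0.243  0.301 -0.006]
hookup [0.499 0.347 0.003]
hooktip [0.574 0.391 0.004]
cup [ 0.697  0.336 -0.001]
jar [0.79  0.112 0.085]
rl [ 0.55  -0.001  0.01 ]
rr [ 0.555 -0.296  0.004]
rtl [0.691 0.004 0.007]
rtr [ 0.693 -0.298  0.011]
side
A_head [0.484 0.115 0.03 ]
B_head [0.485 0.002 0.027]
C_head [ 0.489 -0.126  0.031]
D_head [ 0.475 -0.247  0.03 ]
E_head [ 0.488 -0.356  0.031]
A 255 [0.434 0.12  0.022] 6.2 -0.067 0.077 0.038
B 254 [0.429 0.015 0.022] -8.4 -0.067 0.072 0.037
C 270 [ 0.431 -0.115  0.022] 0.3 -0.068 0.058 0.037
D 257 [ 0.417 -0.245  0.023] 4.8 -0.067 0.085 0.038
E 257 [ 0.431 -0.359  0.023] 13.9 -0.067 0.06 0.039
```

>>> {"method": "move_arm", "body": {"increments": [[[1,0.9,-0.8,0,0,0,0.235],[1,0.9,-0.8,0,0,0,0.235],[1,0.9,-0.8,0,0,0,0.235],[1,0.9,-0.8,0,0,0,0.235]]]}}

```text
time: 0.48
tool_pos: [0.2557, -0.4012, 0.2244]
ee_rot: [-3.139, -0.002, 0.001]
wrist_force: [0.8, 0.2, 0.4]
width: 0.0943
```

>>> {"method": "move_arm", "body": {"increments": [[[1,0.66,-0.92,0,0,0,0],[1,0.66,-0.92,0,0,0,0],[1,0.66,-0.92,0,0,0,0]]]}}

```text
time: 0.73
tool_pos: [0.3202, -0.3123, 0.2241]
ee_rot: [-3.141, -0.0, 0.001]
wrist_force: [0.6, 0.1, 0.4]
width: 0.094
```

>>> {"method": "move_arm", "body": {"increments": [[[1,0.66,-0.92,0,0,0,0],[1,0.66,-0.92,0,0,0,0],[1,0.66,-0.92,0,0,0,0]]]}}

```text
time: 0.98
tool_pos: [0.3865, -0.2199, 0.2242]
ee_rot: [-3.141, -0.001, 0.002]
wrist_force: [-0.6, 0.1, -0.4]
width: 0.0944
```

>>> {"method": "move_arm", "body": {"increments": [[[1,0.66,-0.92,0,0,0,0],[1,0.66,-0.92,0,0,0,0],[1,0.66,-0.92,0,0,0,0],[1,0.66,-0.92,0,0,0,0],[1,0.66,-0.92,0,0,0,0]]]}}

```text
time: 1.4
tool_pos: [0.4519, -0.1293, 0.2238]
ee_rot: [3.141, 0.001, 0.004]
wrist_force: [0.4, -1.0, 0.5]
width: 0.0937
```

Run:
```python
from h import *
o=robot.get_obs(); print(o['time'],o['tool_pos'],o['ee_rot'],o['joint_positions'])
im,d,p=save('wrist','w1')
R=p['R'];t=p['t'];c=-R.T@t; print('cam',c)
o=robot.get_obs();RT=Rot.from_euler('xyz',o['ee_rot']).as_matrix(); print('cam in tool',RT.T@(c-o['tool_pos']),(RT.T@R.T).round(4))
```

```text
1.4 [ 0.45188924 -0.1293091   0.22379062] [3.14124555e+00 1.16554149e-03 3.69584083e-03] [-3.98864380e-01 -9.14075861e-02  1.54999075e+00 -7.80978646e-04
  1.68394583e+00  1.16814809e+00]
cam [ 0.52879223 -0.12879559  0.38433662]
cam in tool [ 0.07723917 -0.00127848 -0.16053406] [[ 1.300e-03 -9.651e-01 -2.621e-01]
 [ 1.000e+00  1.000e-03  1.000e-03]
 [-7.000e-04 -2.621e-01  9.651e-01]]
```

View pics/w1.png

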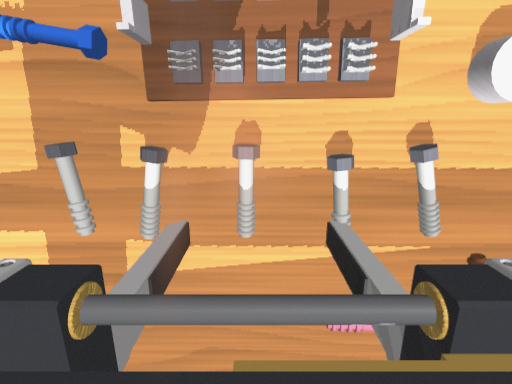

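Run:
```python
from h import *
im,d,p=load('w1'); W=cloud(d,p)
cs=[im[140:245,u:u+60,::-1] for u in (40,120,215,313,400)]
cv2.imwrite('pics/w1z.png',np.hstack([cv2.resize(c,(160,280),interpolation=cv2.INTER_CUBIC) for c in cs]))
c=im[0:105,110:430,::-1];cv2.imwrite('pics/w1r.png',cv2.resize(c,None,fx=2.5,fy=2.5,interpolation=cv2.INTER_CUBIC))
print('table',np.nanmedian(W[120:140,200:300,2]))
m=(W[...,2]>0.006)&(W[...,2]<0.05)
for n,(u0,u1,v0,v1) in dict(A=(40,100,135,245),B=(130,175,135,245),C=(225,265,135,245),D=(315,360,150,222),E=(400,445,135,245)).items():
    P=W[v0:v1,u0:u1][m[v0:v1,u0:u1]]; c=np.median(P,0); U,S,V=np.linalg.svd(P[:,:2]-c[:2],full_matrices=False)
    a=V[0]*np.sign(V[0][0]); s=(P[:,:2]-c[:2])@a
    lo,hi=np.percentile(s,[.5,99.5])
    print(n,len(P),c.round(4),np.degrees(np.arctan2(a[1],a[0])).round(1),lo.round(4),hi.round(4),'tip',(c[:2]+a*lo).round(4),'head',(c[:2]+a*hi).round(4))
```

```text
table 3.933432804402981e-05
A 1871 [0.4418 0.1157 0.0224] 5.4 -0.0708 0.055 tip [0.3714 0.109 ] head [0.4967 0.1208]
B 1701 [0.4364 0.0123 0.0229] -9.6 -0.072 0.0546 tip [0.3654 0.0243] head [0.4902 0.0032]
C 1632 [ 0.4409 -0.1131  0.0232] -0.7 -0.0721 0.0541 tip [ 0.3688 -0.1121] head [ 0.4949 -0.1138]
D 1212 [ 0.4459 -0.2383  0.024 ] 6.2 -0.0562 0.0351 tip [ 0.39   -0.2444] head [ 0.4809 -0.2345]
E 1851 [ 0.4395 -0.3536  0.023 ] 14.9 -0.0717 0.0548 tip [ 0.3703 -0.372 ] head [ 0.4925 -0.3395]
```

View pics/w1z.png

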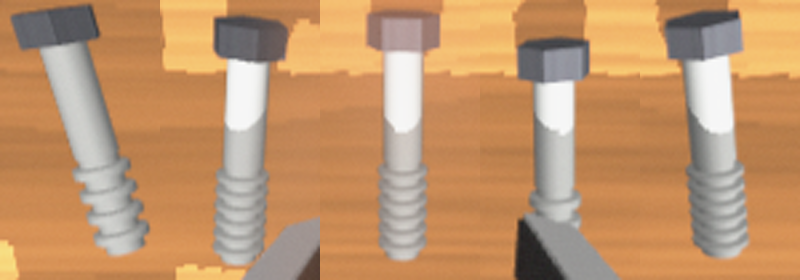

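View pics/w1r.png

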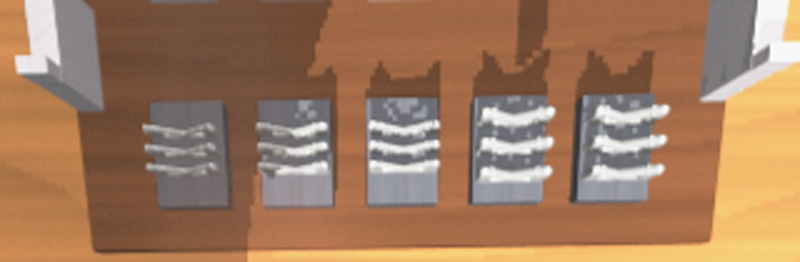

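>>> {"method": "move_arm", "body": {"increments": [[[1,0.94,0.08,0,0,0,0],[1,0.94,0.08,0,0,0,0],[1,0.94,0.08,0,0,0,0]]]}}

```text
time: 1.7
tool_pos: [0.548, -0.1404, 0.2221]
ee_rot: [-3.141, 0.001, -0.002]
wrist_force: [0.3, -0.2, -0.7]
width: 0.0938
```

>>> {"method": "move_arm", "body": {"increments": [[[1,0.94,0.08,0,0,0,0],[1,0.94,0.08,0,0,0,0],[1,0.94,0.08,0,0,0,0],[1,0.94,0.08,0,0,0,0],[1,0.94,0.08,0,0,0,0]]]}}

```text
time: 2.12
tool_pos: [0.6388, -0.1481, 0.2232]
ee_rot: [-3.142, 0.002, -0.002]
wrist_force: [-0.3, -0.2, -0.7]
width: 0.094
```

Run:
```python
from h import *
o=robot.get_obs(); print(o['time'],o['tool_pos'],o['ee_rot'],o['joint_positions'])
im,d,p=save('wrist','w2')
cv2.imwrite('pics/w2b.png',cv2.resize(im[20:320,60:460,::-1],None,fx=2,fy=2,interpolation=cv2.INTER_CUBIC))
```

```text
2.1167 [ 0.63881948 -0.14812318  0.22319269] [-3.14155209e+00  2.34542121e-03 -2.42494528e-03] [-3.13917003e-01  3.28227798e-01  1.08809828e+00 -6.88648404e-04
  1.72751153e+00  1.25919760e+00]
```

View pics/w2b.png

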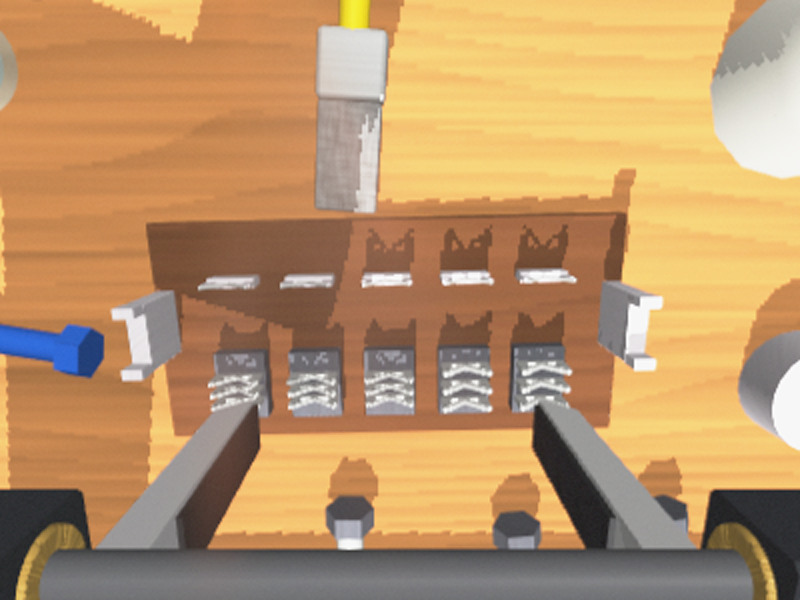

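Run:
```python
from h import *
im,d,p=load('w2'); W=cloud(d,p)
m=(W[...,0]>0.54)&(W[...,0]<0.70)&(W[...,1]<0.02)&(W[...,1]>-0.32)
P=W[m]; z=P[:,2]
h,e=np.histogram(z,bins=np.arange(-.01,.09,.004)); print(list(zip((e[:-1]*1000).round(),h)))
# posts
for s,sel in (('L',P[:,1]>-0.06),('R',P[:,1]<-0.23)):
    Q=P[sel&(z>.068)&(z<.08)]; print(s,'top',len(Q),Q.min(0).round(4),Q.max(0).round(4),Q.mean(0).round(4))
    Q=P[sel&(z>.056)&(z<.064)]; print(s,'slotfl',len(Q),Q.min(0).round(4),Q.max(0).round(4),Q.mean(0).round(4))
R=P[(z>.03)&(P[:,0]>.63)&(P[:,1]<-.02)&(P[:,1]>-.27)]
print('rest',len(R),R.mean(0),R[:,2].max())
lab=np.round((R[:,1]+.146)/.05)
for k in np.unique(lab): q=R[lab==k]; print(k,len(q),q.mean(0).round(4),q.min(0).round(4),q.max(0).round(4))
R=P[(z>.034)&(P[:,0]<.615)&(P[:,1]<-.02)&(P[:,1]>-.27)]
lab=np.round((R[:,1]+.146)/.05)
print('fins')
for k in np.unique(lab):
    q=R[lab==k]; print(k,len(q),q.mean(0).round(4),q.min(0).round(4),q.max(0).round(4)); hh,e=np.histogram(q[:,0],bins=np.arange(.565,.62,.002)); print(hh)
```

```text
[(np.float64(-10.0), np.int64(0)), (np.float64(-6.0), np.int64(4)), (np.float64(-2.0), np.int64(1707)), (np.float64(2.0), np.int64(13)), (np.float64(6.0), np.int64(133)), (np.float64(10.0), np.int64(17360)), (np.float64(14.0), np.int64(357)), (np.float64(18.0), np.int64(304)), (np.float64(22.0), np.int64(2288)), (np.float64(26.0), np.int64(884)), (np.float64(30.0), np.int64(573)), (np.float64(34.0), np.int64(561)), (np.float64(38.0), np.int64(536)), (np.float64(42.0), np.int64(421)), (np.float64(46.0), np.int64(108)), (np.float64(50.0), np.int64(110)), (np.float64(54.0), np.int64(110)), (np.float64(58.0), np.int64(528)), (np.float64(62.0), np.int64(61)), (np.float64(66.0), np.int64(60)), (np.float64(70.0), np.int64(161)), (np.float64(74.0), np.int64(122)), (np.float64(78.0), np.int64(0)), (np.float64(82.0), np.int64(0))]
L top 156 [ 0.6128 -0.0016  0.0682] [0.6555 0.0119 0.0756] [0.6342 0.0043 0.0729]
L slotfl 306 [ 0.6133 -0.0015  0.056 ] [0.6552 0.0114 0.064 ] [0.6345 0.0038 0.0597]
R top 157 [ 0.6184 -0.2974  0.068 ] [ 0.6607 -0.2837  0.0756] [ 0.6408 -0.2899  0.0733]
R slotfl 306
[... 742 characters left out ...]
37 41  0
  0  0  0]
-1.0 249 [ 0.5954 -0.1937  0.0398] [ 0.581  -0.2093  0.034 ] [ 0.6092 -0.1776  0.0461]
[ 0  0  0  0  0  0  0  0 27 53  6  0  0  0 22 54  5  0  0  1 25 50  6  0
  0  0  0]
0.0 173 [ 0.5945 -0.1436  0.0397] [ 0.5847 -0.1589  0.034 ] [ 0.6037 -0.1279  0.0467]
[ 0  0  0  0  0  0  0  0  0  2 39 18  0  1 37 16  0  4 39 17  0  0  0  0
  0  0  0]
1.0 183 [ 0.5932 -0.0937  0.0395] [ 0.5843 -0.1093  0.0341] [ 0.6027 -0.0781  0.0472]
[ 0  0  0  0  0  0  0  0  0 13 53  0  0 15 44  0  0 15 43  0  0  0  0  0
  0  0  0]
2.0 167 [ 0.5933 -0.0427  0.0393] [ 0.5828 -0.0594  0.034 ] [ 0.6018 -0.0284  0.0473]
[ 0  0  0  0  0  0  0  0  1 29 14  0  1 37 26  0  0 42 17  0  0  0  0  0
  0  0  0]
```

>>> {"method": "move_arm", "body": {"increments": [[[1,-0.99,-0.175,0.3,0,0,0],[1,-0.99,-0.175,0.54,0,0,0],[1,-0.99,-0.175,0.54,0,0,0],[1,-0.99,-0.175,0.54,0,0,0]]]}}

```text
time: 2.5
tool_pos: [0.5299, -0.1263, 0.1631]
ee_rot: [-3.137, 0.017, -0.002]
wrist_force: [0.0, 0.6, -2.3]
width: 0.0942
```

>>> {"method": "move_arm", "body": {"increments": [[[1,-0.99,-0.175,0.54,0,0,0],[1,-0.99,-0.175,0.54,0,0,0],[1,-0.99,-0.175,0.54,0,0,0],[1,-0.99,-0.175,0.54,0,0,0],[1,-0.99,-0.175,0.54,0,0,0]]]}}

```text
time: 2.92
tool_pos: [0.4395, -0.111, 0.1163]
ee_rot: [3.141, -0.0, -0.002]
wrist_force: [0.2, 1.5, 0.9]
width: 0.094
```

```bash
cat > scr.py <<'E'
from h import *
import sys
def screw(fn, x0,y0, r=0.09, w=0.04, zmax=0.05):
    o=robot.get_obs(); im,d,p=save('wrist',fn); W=cloud(d,p)
    T=Rot.from_euler('xyz',o['ee_rot']).as_matrix()
    print('t',round(o['time'],2),'tcp',o['tool_pos'].round(4),'rpy',o['ee_rot'].round(4))
    m=(W[...,2]>.006)&(W[...,2]<zmax)&(abs(W[...,0]-x0)<r)&(abs(W[...,1]-y0)<w)
    P=W[m]; c=np.median(P,0)
    for it in range(4):
        # axis from y-midline: fit using binned extents
        U,S,V=np.linalg.svd(P[:,:2]-P[:,:2].mean(0),full_matrices=False); a=V[0]*np.sign(V[0][0]); n=np.array([-a[1],a[0]])
        q=(P[:,:2]-P[:,:2].mean(0))@n; k=abs(q)<.02
        P=P[k]
    c=P[:,:2].mean(0); s=(P[:,:2]-c)@a; q=(P[:,:2]-c)@n
    # midline refinement
    bs=np.arange(s.min()+.004,s.max()-.004,.004); mid=[]
    for b in bs:
        k=abs(s-b)<.003
        if k.sum()>5: mid.append((b,(q[k].min()+q[k].max())/2))
    mid=np.array(mid); f=np.polyfit(mid[:,0],mid[:,1],1)
    for _ in range(2):
        rr=mid[:,1]-np.polyval(f,mid[:,0]); kk=abs(rr)<.003; f=np.polyfit(mid[kk,0],mid[kk,1],1)
    a2=a+f[0]*n; a2/=np.linalg.norm(a2); c2=c+f[1]*n; n2=np.array([-a2[1],a2[0]])
    s=(P[:,:2]-c2)@a2; q=(P[:,:2]-c2)@n2
    lo,hi=s.min(),s.max()
    # head/shank step: half width profile & top z profile
    prof=[]
    for b in np.arange(lo,hi,.001):
        k=abs(s-b)<.0008
        prof.append((b, np.abs(q[k]).max() if k.any() else 0, P[k,2].max() if k.any() else 0))
    prof=np.array(prof)
    hd=prof[prof[:,0]>hi-.035]; j=np.where(hd[:,1]>.0135)[0]; hs=hd[j[0],0] if len(j) else np.nan
    oa=lo+.0695; ob=hs-.041; oc=hi-.057
    print('len',round(hi-lo,4),'yaw',round(float(np.arctan2(a2[1],a2[0])),4),'origin est tip/step/head',[ (c2+a2*t).round(4).tolist() for t in (oa,ob,oc)])
    sh=(s>ob-.01)&(s<ob+.03); print('shank top z',np.percentile(P[sh,2],[50,90,98]).round(4),'cut',prof[:,0].size)
    print('topz',[(round(float(b-ob)*1000),round(float(z)*1000,1)) for b,_,z in prof[::2]])
    cv2.imwrite('pics/%sb.png'%fn,cv2.resize(im[90:290,150:370,::-1],None,fx=3,fy=3,interpolation=cv2.INTER_CUBIC))
    return c2,a2
if __name__=='__main__': screw(sys.argv[1],float(sys.argv[2]),float(sys.argv[3]))
E
python3 scr.py c1 .438 -.113
```

```text
t 2.92 tcp [ 0.4395 -0.111   0.1163] rpy [ 3.1412e+00 -4.0000e-04 -1.6000e-03]
len 0.1279 yaw -0.0119 origin est tip/step/head [[0.4365, -0.1129], [0.437, -0.1129], [0.4379, -0.1129]]
shank top z [0.0236 0.0253 0.026 ] cut 128
topz [(-70, 21.5), (-68, 22.2), (-66, 22.3), (-64, 26.1), (-62, 26.3), (-60, 26.8), (-58, 22.8), (-56, 26.2), (-54, 26.3), (-52, 23.7), (-50, 23.1), (-48, 26.7), (-46, 26.9), (-44, 24.2), (-42, 22.3), (-40, 26.0), (-38, 26.8), (-36, 23.7), (-34, 23.0), (-32, 26.8), (-30, 27.5), (-28, 24.1), (-26, 23.3), (-24, 27.0), (-22, 27.4), (-20, 24.0), (-18, 23.9), (-16, 24.5), (-14, 25.5), (-12, 25.3), (-10, 26.1), (-8, 25.0), (-6, 25.2), (-4, 25.7), (-2, 26.3), (0, 24.5), (2, 25.3), (4, 25.8), (6, 25.6), (8, 25.5), (10, 25.8), (12, 26.4), (14, 26.1), (16, 26.2), (18, 26.0), (20, 25.6), (22, 26.1), (24, 26.4), (26, 25.9), (28, 26.5), (30, 26.3), (32, 26.8), (34, 26.0), (36, 26.5), (38, 26.9), (40, 26.8), (42, 33.1), (44, 33.0), (46, 33.5), (48, 33.8), (50, 34.0), (52, 33.5), (54, 33.9), (56, 33.7)]
```

View pics/c1b.png

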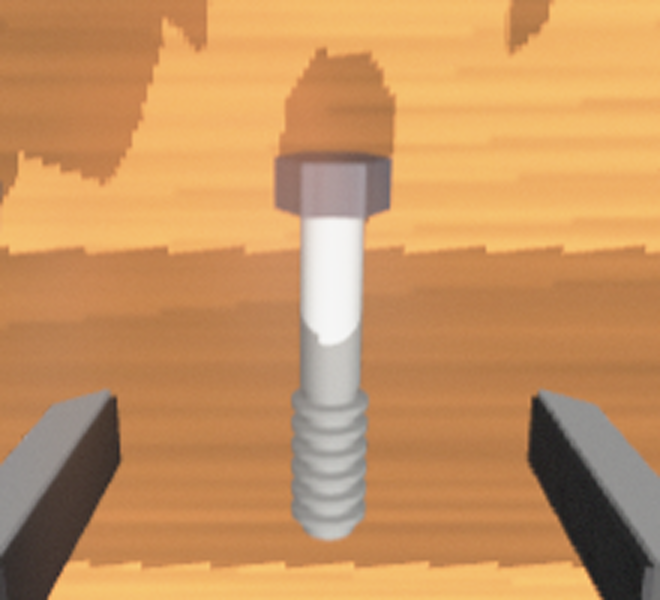

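>>> {"method": "move_arm", "body": {"increments": [[[0.6,0.005,0.02,0.3,0,0,0],[0.6,0.005,0.02,0.6,0,0,0],[0.6,0.005,0.02,0.85,0,0,0],[0.6,0.005,0.02,0.94,0,0,0],[0.6,0.005,0.02,0.94,0,0,0],[0.6,0.005,0.02,0.94,0,0,0]]]}}

```text
time: 3.47
tool_pos: [0.444, -0.1139, 0.024]
ee_rot: [3.14, -0.003, -0.0]
wrist_force: [0.3, 0.2, 0.5]
width: 0.0585
```

>>> {"method": "move_arm", "body": {"increments": [[[0,0,0,0,0,0,0],[0,0,0,0,0,0,0],[0,0,0,0,0,0,0],[0,0,0,0,0,0,0],[0,0,0,0,0,0,0],[0,0,0,0,0,0,0]]]}}

```text
time: 3.97
tool_pos: [0.4421, -0.1131, 0.0226]
ee_rot: [3.141, -0.001, -0.0]
wrist_force: [-0.2, 0.7, 1.1]
width: 0.0198
```

>>> {"method": "move_arm", "body": {"increments": [[[0,0,0,0,0,0,0],[0,0,0,0,0,0,0]]]}}

```text
time: 4.13
tool_pos: [0.4421, -0.1131, 0.0226]
ee_rot: [3.141, -0.0, -0.0]
wrist_force: [-1.0, -0.3, 2.2]
width: 0.0191
```

>>> {"method": "move_arm", "body": {"increments": [[[0,0,0,-0.4,0,0,0],[0,0,0,-0.8,0,0,0],[0,0,0,-1,0,0,0],[0,0,0,-1,0,0,0],[0,0,0,-1,0,0,0],[0,0,0,-1,0,0,0]]]}}

```text
time: 4.63
tool_pos: [0.4403, -0.1124, 0.1196]
ee_rot: [-3.14, 0.005, -0.0]
wrist_force: [-0.5, 0.0, -3.8]
width: 0.0194
```

```bash
cat > held.py <<'E'
from h import *
import sys
fn=sys.argv[1]
o=robot.get_obs(); im,d,p=save('wrist',fn); W=cloud(d,p)
T=Rot.from_euler('xyz',o['ee_rot']).as_matrix()
L=(W-o['tool_pos'])@T   # tool frame
print('t',round(o['time'],2),'tcp',o['tool_pos'].round(4),'rpy',o['ee_rot'].round(4),'F',o['wrist_force'].round(1),'w',o['width'].round(4))
m=(abs(L[...,1])<.022)&(L[...,0]>.01)&(L[...,0]<.085)&(L[...,2]>-.02)&(L[...,2]<.03)
P=L[m]
x=P[:,0]
pr=[]
for b in np.arange(.012,.08,.001):
    k=abs(x-b)<.0007
    if k.sum()>2: pr.append((round(b*1000),round(P[k,1].min()*1000,1),round(P[k,1].max()*1000,1),round(P[k,2].min()*1000,1)))
print(pr)
wide=[q[0] for q in pr if q[2]-q[1]>27]; print('head from',wide[:1],wide[-1:])
print('g est (TCP-origin along screw):', 57-P[:,0].max()*1000, 41-wide[0] if wide else None)
E
python3 held.py hc
```

```text
Traceback (most recent call last):
  File "held.py", line 7, in <module>
    print('t',round(o['time'],2),'tcp',o['tool_pos'].round(4),'rpy',o['ee_rot'].round(4),'F',o['wrist_force'].round(1),'w',o['width'].round(4))
                                                                                                                           ^^^^^^^^^^^^^^^^
AttributeError: 'float' object has no attribute 'round'
```

View pics/hc.png

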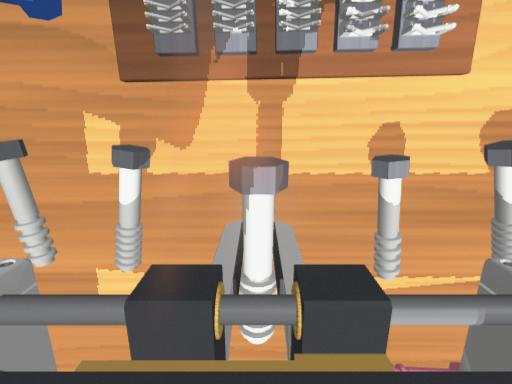

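```bash
sed -i "s/o\['width'\].round(4)/round(float(o['width']),4)/" held.py; python3 held.py hc
```

```text
t 4.68 tcp [ 0.44   -0.1123  0.1191] rpy [-3.1395e+00  5.6000e-03 -4.0000e-04] F [ 0.  -0.7 -2.3] w 0.0193
[(12, np.float64(-10.1), np.float64(9.6), np.float64(-3.6)), (13, np.float64(-10.0), np.float64(9.5), np.float64(-3.7)), (14, np.float64(-10.0), np.float64(9.5), np.float64(-4.5)), (15, np.float64(-10.0), np.float64(9.5), np.float64(-4.5)), (16, np.float64(-9.9), np.float64(9.5), np.float64(-3.7)), (17, np.float64(-9.9), np.float64(9.5), np.float64(-3.7)), (18, np.float64(-9.9), np.float64(9.5), np.float64(-3.7)), (19, np.float64(-9.9), np.float64(9.5), np.float64(-4.1)), (20, np.float64(-9.9), np.float64(9.4), np.float64(-4.1)), (21, np.float64(-9.9), np.float64(9.4), np.float64(-5.0)), (22, np.float64(-9.8), np.float64(9.3), np.float64(-4.3)), (23, np.float64(-9.8), np.float64(9.3), np.float64(-3.7)), (24, np.float64(-9.8), np.float64(9.3), np.float64(-4.0)), (25, np.float64(-9.8), np.float64(9.3), np.float64(-4.2)), (26, np.float64(-9.7), np.float64(9.3), np.float64(-5.4)), (27, np.float64(-9.7), np.float64(9.2), np.float64(-4.6)), (28, np.float64(-9.8), np.float64(9.2), np.f
[... 915 characters left out ...]
4(-11.1)), (44, np.float64(-17.3), np.float64(17.5), np.float64(-11.2)), (45, np.float64(-17.3), np.float64(17.5), np.float64(-11.6)), (46, np.float64(-17.3), np.float64(17.5), np.float64(-11.0)), (47, np.float64(-17.3), np.float64(18.1), np.float64(-11.2)), (48, np.float64(-17.1), np.float64(18.1), np.float64(-11.6)), (49, np.float64(-17.1), np.float64(18.0), np.float64(-11.6)), (50, np.float64(-17.1), np.float64(18.1), np.float64(-11.4)), (51, np.float64(-17.0), np.float64(18.1), np.float64(-11.3)), (52, np.float64(-17.3), np.float64(18.1), np.float64(-11.3)), (53, np.float64(-16.5), np.float64(12.9), np.float64(1.9))]
head from [36] [53]
g est (TCP-origin along screw): 4.083244434627495 5
```

>>> {"method": "move_arm", "body": {"increments": [[[0,0.4,-0.1,0,0,0,-0.012],[0,0.8,-0.1,0,0,0,-0.012],[0,1,-0.1,0,0,0,-0.012],[0,1,-0.1,0,0,0,-0.012]]]}}

```text
time: 5.07
tool_pos: [0.5443, -0.1026, 0.1192]
ee_rot: [-3.14, 0.002, 0.02]
wrist_force: [-1.7, -0.4, -3.5]
width: 0.0192
```

>>> {"method": "move_arm", "body": {"increments": [[[0,0.4,-0.075,0,0,0,0],[0,0.8,-0.075,0.1,0,0,0],[0,1,-0.075,0.3,0,0,0],[0,1,-0.075,0.3,0,0,0],[0,1,-0.075,0.3,0,0,0],[0,1,-0.075,0.3,0,0,0],[0,1,-0.075,0.3,0,0,0],[0,1,-0.075,0.3,0,0,0]]]}}

```text
time: 5.73
tool_pos: [0.6414, -0.094, 0.0935]
ee_rot: [3.141, -0.001, 0.018]
wrist_force: [-0.6, 0.5, -3.9]
width: 0.0192
```

```bash
python3 held.py hc2 | cut -c1-120; tail -0 /dev/null
```

```text
t 5.73 tcp [ 0.6414 -0.094   0.0935] rpy [ 3.141e+00 -1.400e-03  1.810e-02] F [-0.6  0.5 -3.9] w 0.0192
[(12, np.float64(-10.0), np.float64(9.6), np.float64(-3.6)), (13, np.float64(-10.0), np.float64(9.6), np.float64(-3.8)),
head from [36] [53]
g est (TCP-origin along screw): 4.205417660871817 5
```

View pics/hc2.png

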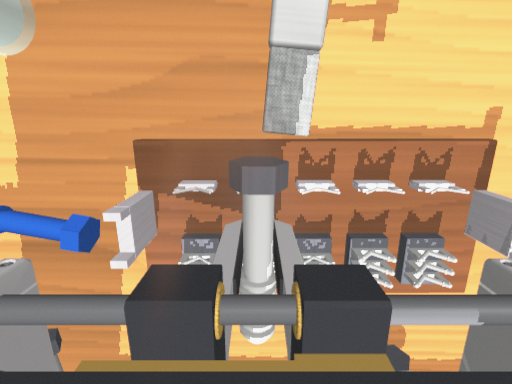

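>>> {"method": "move_arm", "body": {"increments": [[[0,-0.003,-0.011,0.1,0,0,0],[0,-0.003,-0.011,0.2,0,0,0],[0,-0.003,-0.011,0.28,0,0,0],[0,-0.003,-0.011,0.34,0,0,0],[0,-0.003,-0.011,0.38,0,0,0],[0,-0.003,-0.011,0.41,0,0,0],[0,-0.003,-0.011,0.41,0,0,0],[0,-0.003,-0.011,0.41,0,0,0]]]}}

```text
time: 6.45
tool_pos: [0.6408, -0.0929, 0.0523]
ee_rot: [3.141, 0.002, 0.019]
wrist_force: [-6.3, -0.5, 4.2]
width: 0.0191
```

>>> {"method": "move_arm", "body": {"increments": [[[0,0,0,0.02,0,0,0],[0,0,0,0.02,0,0,0],[0,0,0,0.02,0,0,0]]]}}

```text
time: 6.7
tool_pos: [0.6409, -0.0929, 0.0521]
ee_rot: [3.141, 0.001, 0.019]
wrist_force: [-7.7, 0.5, 10.4]
width: 0.0194
```

>>> {"method": "move_arm", "body": {"increments": [[[0,-0.008,0,0,0,0,0],[0,-0.008,0,0,0,0,0],[0,-0.008,0,0.01,0,0,0]]]}}

```text
time: 6.95
tool_pos: [0.6408, -0.0929, 0.052]
ee_rot: [3.141, -0.001, 0.019]
wrist_force: [-8.7, 1.8, 16.2]
width: 0.0188
```

>>> {"method": "move_arm", "body": {"increments": [[[0.36,0,0,0,0,0,0],[0.36,0,0,0,0,0,0],[0.36,0,0,0,0,0,0]]]}}

```text
time: 7.2
tool_pos: [0.6415, -0.0927, 0.0486]
ee_rot: [3.141, -0.002, 0.018]
wrist_force: [0.2, -0.1, -0.6]
width: 0.0332
```

>>> {"method": "move_arm", "body": {"increments": [[[0.36,0,0,-0.3,0,0,0],[0.36,0,0,-0.7,0,0,0],[0.36,0,0,-1,0,0,0],[0.36,0,0,-1,0,0,0],[0.36,0,0,-1,0,0,0]]]}}

```text
time: 7.62
tool_pos: [0.6426, -0.093, 0.1514]
ee_rot: [3.14, -0.007, 0.019]
wrist_force: [-0.3, -0.8, -0.4]
width: 0.0337
```

```bash
cat > rk.py <<'E'
from h import *
import sys
fn=sys.argv[1]; ks=[int(a) for a in sys.argv[2:]]
o=robot.get_obs(); im,d,p=save('wrist',fn); W=cloud(d,p)
print('t',round(o['time'],2),'tcp',o['tool_pos'].round(4))
C=np.array([.637,-.143]);th=.019; ex=np.array([np.cos(th),np.sin(th)]);ey=np.array([-ex[1],ex[0]])
D=W[...,:2]-C; X=D@ex*1000; Y=D@ey*1000; Z=W[...,2]*1000
for k in ks:
    m=(abs(Y-50*k)<21)&(X>-85)&(X<75)&(Z<90)&(Z>48)
    P=np.c_[X[m],Y[m]-50*k,Z[m]]
    pr=[]
    for b in np.arange(-78,62,2.):
        q=P[abs(P[:,0]-b)<1]
        if len(q): pr.append((int(b),round(q[:,2].max(),1)))
    print(k,pr)
    for nm,(a,b) in dict(thread=(-62,-24),shank=(-15,35),head=(44,55)).items():
        q=P[(P[:,0]>a)&(P[:,0]<b)]
        if len(q): print(nm,'top',np.percentile(q[:,2],97).round(1),'y mid',((np.percentile(q[:,1],1)+np.percentile(q[:,1],99))/2).round(1))
    hd=P[(P[:,2]>55.5)&(abs(P[:,1])<8)&(P[:,0]>20)]
    if len(hd): print('head x',hd[:,0].min().round(1),hd[:,0].max().round(1), 'expect 41..57')
cv2.imwrite('pics/%sb.png'%fn,cv2.resize(im[60:330,60:460,::-1],None,fx=2,fy=2,interpolation=cv2.INTER_CUBIC))
E
python3 rk.py r1 1
```

```text
t 7.62 tcp [ 0.6426 -0.093   0.1514]
1 [(-70, np.float64(54.1)), (-68, np.float64(55.0)), (-66, np.float64(54.8)), (-64, np.float64(58.5)), (-62, np.float64(59.3)), (-60, np.float64(56.6)), (-58, np.float64(54.3)), (-56, np.float64(58.2)), (-54, np.float64(58.4)), (-52, np.float64(57.0)), (-50, np.float64(54.1)), (-48, np.float64(57.7)), (-46, np.float64(58.4)), (-44, np.float64(57.4)), (-42, np.float64(54.4)), (-40, np.float64(58.2)), (-38, np.float64(58.8)), (-36, np.float64(56.3)), (-34, np.float64(54.2)), (-32, np.float64(58.5)), (-30, np.float64(58.6)), (-28, np.float64(57.9)), (-26, np.float64(55.1)), (-24, np.float64(58.2)), (-22, np.float64(57.9)), (-20, np.float64(55.1)), (-18, np.float64(54.3)), (-16, np.float64(55.6)), (-14, np.float64(55.2)), (-12, np.float64(55.3)), (-10, np.float64(55.8)), (-8, np.float64(55.3)), (-6, np.float64(55.5)), (-4, np.float64(55.9)), (-2, np.float64(56.0)), (0, np.float64(55.3)), (2, np.float64(55.5)), (4, np.float64(55.5)), (6, np.float64(55.4)), (8, np.float64(55.2)), (10, np.float64(56.2)), (12, np.float64(55.0)), (14, np.float64(56.0)), (16, np.float64(55.7)), (18, np.float64(55.6)), (20, np.float64(55.7)), (22, np.float64(55.7)), (24, np.float64(55.7)), (26, np.float64(55.5)), (28, np.float64(54.8)), (30, np.float64(55.0)), (32, np.float64(55.0)), (34, np.float64(55.6)), (36, np.float64(55.4)), (38, np.float64(55.3)), (40, np.float64(55.1)), (42, np.float64(62.1)), (44, np.float64(62.3)), (46, np.float64(61.6)), (48, np.float64(61.5)), (50, np.float64(62.1)), (52, np.float64(62.0)), (54, np.float64(61.7)), (56, np.float64(62.0)), (58, np.float64(62.3))]
thread top 57.8 y mid 0.0
shank top 55.3 y mid 0.4
head top 61.5 y mid 0.3
head x 20.9 57.0 expect 41..57
```

View pics/r1b.png

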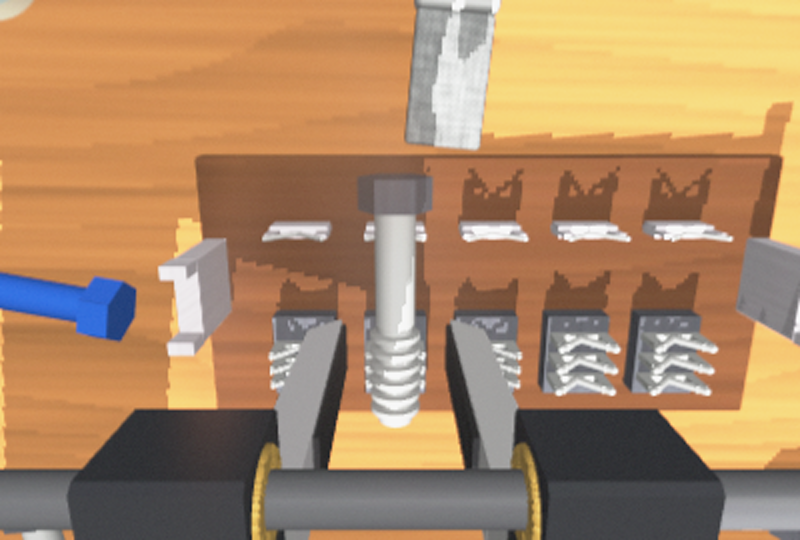

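>>> {"method": "move_arm", "body": {"increments": [[[0.8,-0.4,-0.2,0,0,0,0.118],[0.8,-0.8,-0.4,0,0,0,0.118],[0.8,-0.99,-0.54,0,0,0,0.118],[0.8,-0.99,-0.54,0,0,0,0.118]]]}}

```text
time: 8.0
tool_pos: [0.5349, -0.0375, 0.1444]
ee_rot: [-3.14, 0.01, -0.165]
wrist_force: [1.3, -0.9, -0.6]
width: 0.057
```

>>> {"method": "move_arm", "body": {"increments": [[[0.8,-0.4,-0.12,0.1,0,0,0],[0.8,-0.565,-0.174,0.18,0,0,0]]]}}

```text
time: 8.17
tool_pos: [0.4849, -0.0129, 0.127]
ee_rot: [-3.141, 0.006, -0.166]
wrist_force: [1.0, 1.6, 0.1]
width: 0.0704
```

>>> {"method": "move_arm", "body": {"increments": [[[0.8,-0.4,-0.12,0.1,0,0,0],[0.8,-0.565,-0.174,0.18,0,0,0],[0.8,-0.565,-0.174,0.18,0,0,0],[0.8,-0.565,-0.174,0.18,0,0,0],[0.8,-0.565,-0.174,0.18,0,0,0],[0.8,-0.565,-0.174,0.18,0,0,0]]]}}

```text
time: 8.67
tool_pos: [0.4366, 0.012, 0.1126]
ee_rot: [3.141, -0.001, -0.167]
wrist_force: [0.0, -0.2, 0.4]
width: 0.0753
```

```bash
python3 scr.py b1 .434 .0127
```

```text
t 8.67 tcp [0.4366 0.012  0.1126] rpy [ 3.1414e+00 -1.3000e-03 -1.6750e-01]
len 0.1278 yaw -0.1555 origin est tip/step/head [[0.4328, 0.0152], [0.4333, 0.0151], [0.4341, 0.0149]]
shank top z [0.0235 0.0253 0.0262] cut 128
topz [(-70, 21.1), (-68, 22.0), (-66, 22.2), (-64, 25.5), (-62, 25.7), (-60, 23.6), (-58, 23.1), (-56, 26.4), (-54, 26.3), (-52, 25.1), (-50, 21.0), (-48, 26.6), (-46, 26.6), (-44, 24.1), (-42, 22.7), (-40, 26.5), (-38, 27.8), (-36, 23.8), (-34, 23.8), (-32, 27.1), (-30, 27.3), (-28, 24.6), (-26, 23.2), (-24, 27.6), (-22, 27.6), (-20, 24.6), (-18, 24.0), (-16, 25.6), (-14, 24.8), (-12, 24.8), (-10, 25.7), (-8, 25.0), (-6, 25.2), (-4, 25.4), (-2, 26.4), (0, 25.5), (2, 25.8), (4, 25.4), (6, 25.5), (8, 26.1), (10, 26.3), (12, 25.7), (14, 26.6), (16, 26.0), (18, 25.6), (20, 26.2), (22, 26.5), (24, 26.4), (26, 26.6), (28, 26.4), (30, 27.1), (32, 26.4), (34, 26.5), (36, 26.8), (38, 26.6), (40, 30.8), (42, 33.1), (44, 33.5), (46, 33.4), (48, 33.5), (50, 33.5), (52, 33.5), (54, 33.9), (56, 33.8)]
```

View pics/b1b.png

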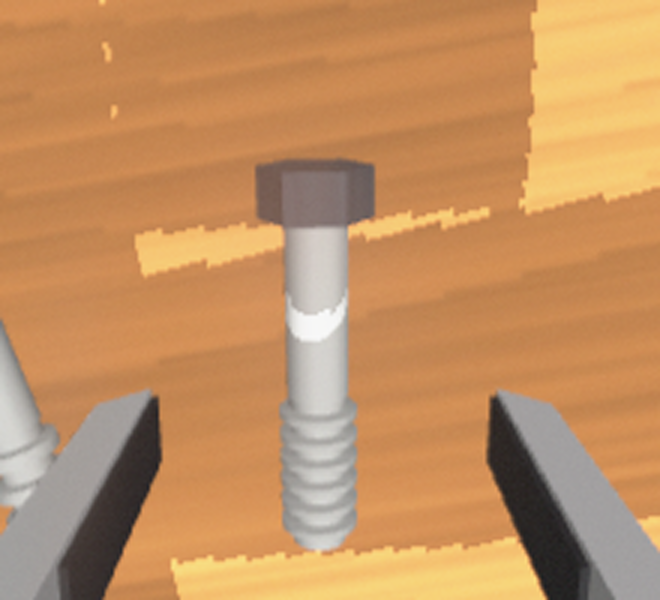

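>>> {"method": "move_arm", "body": {"increments": [[[0.6,0,-0.026,0.3,0,0,-0.008],[0.6,0,-0.026,0.6,0,0,-0.008],[0.6,0,-0.026,0.82,0,0,-0.008],[0.6,0,-0.026,0.9,0,0,-0.008],[0.6,0,-0.026,0.9,0,0,-0.008],[0.6,0,-0.026,0.9,0,0,-0.008],[0.6,0,-0.026,0.9,0,0,-0.008],[0.6,0,-0.026,0.9,0,0,-0.008]]]}}

```text
time: 9.38
tool_pos: [0.4369, 0.0149, 0.0237]
ee_rot: [-3.142, -0.003, -0.154]
wrist_force: [1.0, -0.1, -0.3]
width: 0.0563
```

>>> {"method": "move_arm", "body": {"increments": [[[0,0,0,0,0,0,0],[0,0,0,0,0,0,0],[0,0,0,0,0,0,0],[0,0,0,0,0,0,0],[0,0,0,0,0,0,0],[0,0,0,0,0,0,0],[0,0,0,0,0,0,0]]]}}

```text
time: 9.97
tool_pos: [0.4355, 0.015, 0.0224]
ee_rot: [3.141, -0.0, -0.154]
wrist_force: [0.1, -1.1, -0.1]
width: 0.0189
```

>>> {"method": "move_arm", "body": {"increments": [[[0,0,0,-0.4,0,0,0],[0,0,0,-0.8,0,0,0],[0,0,0,-1,0,0,0],[0,0,0,-1,0,0,0],[0,0,0,-1,0,0,0],[0,0,0,-1,0,0,0]]]}}

```text
time: 10.47
tool_pos: [0.4338, 0.0153, 0.1196]
ee_rot: [3.141, 0.005, -0.154]
wrist_force: [0.8, 0.1, -4.0]
width: 0.0195
```

```bash
sed -i 's/^print(pr)/print(pr[2],pr[10],pr[18],pr[28:31])/' held.py; python3 held.py hb
```

```text
t 10.47 tcp [0.4338 0.0153 0.1196] rpy [ 3.1413  0.0049 -0.1543] F [ 0.8  0.1 -4. ] w 0.0195
(14, np.float64(-10.0), np.float64(9.5), np.float64(-3.9)) (22, np.float64(-9.8), np.float64(9.3), np.float64(-4.6)) (30, np.float64(-9.7), np.float64(9.1), np.float64(-4.2)) [(40, np.float64(-17.5), np.float64(17.6), np.float64(-11.1)), (41, np.float64(-17.4), np.float64(17.6), np.float64(-11.2)), (42, np.float64(-17.4), np.float64(17.5), np.float64(-11.2))]
head from [39] [55]
g est (TCP-origin along screw): 1.3505763893264557 2
```

>>> {"method": "move_arm", "body": {"increments": [[[0,0.4,0.06,0,0,0,-0.11],[0,0.8,0.12,0,0,0,-0.11],[0,0.98,0.14,0,0,0,-0.11],[0,0.98,0.14,0,0,0,-0.11]]]}}

```text
time: 10.85
tool_pos: [0.5318, -0.0149, 0.1187]
ee_rot: [-3.142, 0.004, 0.017]
wrist_force: [0.7, 0.7, -2.9]
width: 0.0195
```

>>> {"method": "move_arm", "body": {"increments": [[[0,0.4,0.11,0,0,0,0],[0,0.54,0.157,0,0,0,0]]]}}

```text
time: 11.02
tool_pos: [0.5837, -0.0287, 0.1167]
ee_rot: [-3.141, 0.007, 0.018]
wrist_force: [0.5, 0.4, -3.4]
width: 0.0193
```

>>> {"method": "move_arm", "body": {"increments": [[[0,0.4,0.11,0,0,0,0],[0,0.54,0.157,0.1,0,0,0],[0,0.54,0.157,0.28,0,0,0],[0,0.54,0.157,0.28,0,0,0],[0,0.54,0.157,0.28,0,0,0],[0,0.54,0.157,0.28,0,0,0],[0,0.54,0.157,0.28,0,0,0],[0,0.54,0.157,0.28,0,0,0]]]}}

```text
time: 11.68
tool_pos: [0.6389, -0.0429, 0.0956]
ee_rot: [3.141, -0.002, 0.019]
wrist_force: [0.4, -0.3, -3.1]
width: 0.0194
```

```bash
python3 held.py hb2
```

```text
t 11.68 tcp [ 0.6389 -0.0429  0.0956] rpy [ 3.1412e+00 -1.9000e-03  1.8800e-02] F [ 0.4 -0.3 -3.1] w 0.0194
(14, np.float64(-9.9), np.float64(9.6), np.float64(-3.9)) (22, np.float64(-9.8), np.float64(9.4), np.float64(-3.8)) (30, np.float64(-9.6), np.float64(9.2), np.float64(-4.5)) [(40, np.float64(-17.4), np.float64(17.8), np.float64(-10.9)), (41, np.float64(-18.0), np.float64(17.7), np.float64(-10.8)), (42, np.float64(-18.1), np.float64(17.6), np.float64(-11.1))]
head from [39] [55]
g est (TCP-origin along screw): 1.2985205735038932 2
```

>>> {"method": "move_arm", "body": {"increments": [[[0,-0.018,0,0.1,0,0,0],[0,-0.018,0,0.2,0,0,0],[0,-0.018,0,0.3,0,0,0],[0,-0.018,0,0.37,0,0,0],[0,-0.018,0,0.41,0,0,0],[0,-0.018,0,0.43,0,0,0],[0,-0.018,0,0.43,0,0,0],[0,-0.018,0,0.43,0,0,0]]]}}

```text
time: 12.4
tool_pos: [0.6358, -0.0429, 0.0521]
ee_rot: [-3.141, 0.003, 0.019]
wrist_force: [-4.5, 1.0, 4.1]
width: 0.0192
```

>>> {"method": "move_arm", "body": {"increments": [[[0,0,0,0.015,0,0,0],[0,0,0,0.015,0,0,0],[0,0,0,0.015,0,0,0]]]}}

```text
time: 12.65
tool_pos: [0.636, -0.0429, 0.0519]
ee_rot: [-3.141, 0.002, 0.019]
wrist_force: [-7.4, 0.7, 8.0]
width: 0.0193
```

>>> {"method": "move_arm", "body": {"increments": [[[0.36,0,0,0,0,0,0],[0.36,0,0,0,0,0,0],[0.36,0,0,0,0,0,0]]]}}

```text
time: 12.9
tool_pos: [0.6377, -0.0433, 0.0501]
ee_rot: [3.141, -0.002, 0.018]
wrist_force: [-0.1, 0.8, 0.2]
width: 0.0332
```

>>> {"method": "move_arm", "body": {"increments": [[[0.36,0,0,-0.3,0,0,0],[0.36,0,0,-0.7,0,0,0],[0.36,0,0,-1,0,0,0],[0.36,0,0,-1,0,0,0],[0.36,0,0,-1,0,0,0]]]}}

```text
time: 13.32
tool_pos: [0.6389, -0.0435, 0.153]
ee_rot: [3.14, -0.007, 0.018]
wrist_force: [-0.1, -0.1, 0.2]
width: 0.0336
```

```bash
sed -i 's/^    print(k,pr)/    print(k,[q[1].item() for q in pr if -66<q[0]<-18], "head ",[(q[0],q[1].item()) for q in pr if q[0]>36])/' rk.py; python3 rk.py r2 2 1
```

```text
t 13.32 tcp [ 0.6389 -0.0435  0.153 ]
2 [59.0, 57.8, 54.5, 55.9, 57.9, 57.2, 54.3, 56.5, 58.4, 58.5, 54.2, 57.2, 58.5, 58.6, 54.1, 56.0, 57.7, 57.5, 54.7, 57.3, 58.6, 58.0, 54.1] head  [(38, 55.3), (40, 62.4), (42, 61.8), (44, 61.8), (46, 61.8), (48, 62.0), (50, 61.9), (52, 62.2), (54, 61.7), (56, 62.2)]
thread top 57.6 y mid 0.5
shank top 55.3 y mid 0.3
head top 61.5 y mid 0.3
head x 26.5 55.9 expect 41..57
1 [52.7, 54.1, 55.8, 52.7, 51.9, 56.7, 57.2, 55.1, 53.0, 57.5, 58.5, 55.9, 54.5, 57.5, 58.5, 54.9] head  [(38, 55.9), (40, 55.4), (42, 61.5), (44, 62.2), (46, 61.8), (48, 61.7), (50, 61.5), (52, 61.8), (54, 62.6), (56, 62.1), (58, 56.7)]
thread top 57.4 y mid -4.5
shank top 55.3 y mid 0.5
head top 61.5 y mid 0.4
head x 20.7 57.1 expect 41..57
```

View pics/r2b.png

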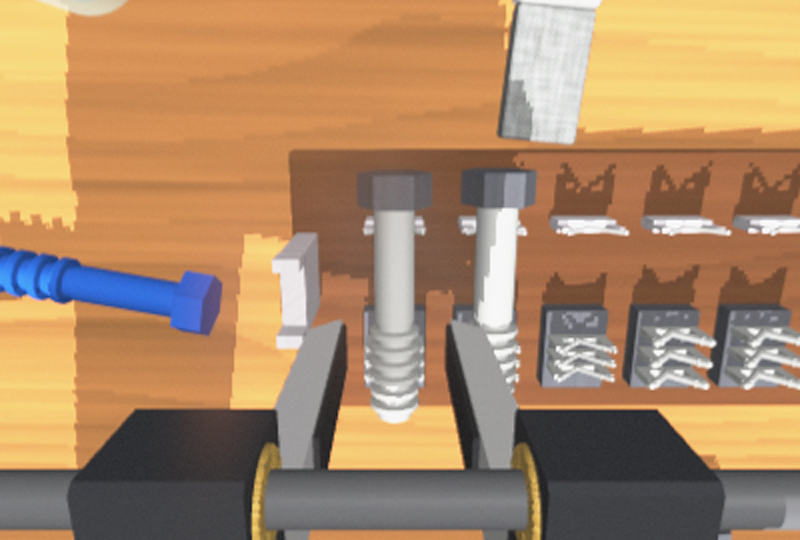

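>>> {"method": "move_arm", "body": {"increments": [[[0.8,-0.2,0.4,0,0,0,-0.154],[0.8,-0.4,0.8,0,0,0,-0.154],[0.8,-0.52,0.97,0,0,0,-0.154],[0.8,-0.52,0.97,0,0,0,-0.154]]]}}

```text
time: 13.7
tool_pos: [0.5833, -0.1453, 0.1468]
ee_rot: [-3.141, 0.006, 0.255]
wrist_force: [0.8, 0.1, -0.2]
width: 0.057
```

>>> {"method": "move_arm", "body": {"increments": [[[0.8,-0.3,0.25,0.05,0,0,0],[0.8,-0.6,0.5,0.1,0,0,0],[0.8,-0.99,0.83,0.19,0,0,0],[0.8,-0.99,0.83,0.19,0,0,0]]]}}

```text
time: 14.03
tool_pos: [0.5085, -0.2494, 0.1272]
ee_rot: [-3.139, 0.006, 0.256]
wrist_force: [0.3, 0.5, -0.8]
width: 0.0752
```

>>> {"method": "move_arm", "body": {"increments": [[[0.8,-0.3,0.25,0.05,0,0,0],[0.8,-0.6,0.5,0.1,0,0,0],[0.8,-0.99,0.83,0.19,0,0,0],[0.8,-0.99,0.83,0.19,0,0,0],[0.8,-0.99,0.83,0.19,0,0,0],[0.8,-0.99,0.83,0.19,0,0,0],[0.8,-0.99,0.83,0.19,0,0,0]]]}}

```text
time: 14.62
tool_pos: [0.4393, -0.351, 0.1114]
ee_rot: [-3.14, -0.001, 0.262]
wrist_force: [0.6, -0.3, 0.6]
width: 0.075
```

```bash
sed -i "s/^    print('topz'.*/    print('topz',[round(float(z)*1000,1) for b,_,z in prof if -66<(b-ob)*1000<-18])/" scr.py; python3 scr.py e1 .4374 -.3542
```

```text
t 14.62 tcp [ 0.4393 -0.351   0.1114] rpy [-3.1404e+00 -6.0000e-04  2.6190e-01]
len 0.1278 yaw 0.2529 origin est tip/step/head [[0.4369, -0.3577], [0.4373, -0.3576], [0.4381, -0.3574]]
shank top z [0.0238 0.0254 0.0261] cut 128
topz [0.0, 26.8, 26.8, 26.1, 26.1, 24.3, 22.7, 22.8, 0.0, 25.6, 26.2, 26.6, 26.6, 25.0, 22.9, 22.8, 24.2, 26.5, 26.8, 27.6, 27.6, 25.7, 23.5, 22.4, 25.7, 26.7, 27.8, 27.8, 27.3, 24.0, 23.0, 23.6, 24.7, 27.0, 27.5, 27.1, 27.5, 26.3, 24.0, 24.0, 23.6, 27.1, 27.9, 27.7, 27.6, 25.9, 23.7, 23.7]
```

View pics/e1b.png

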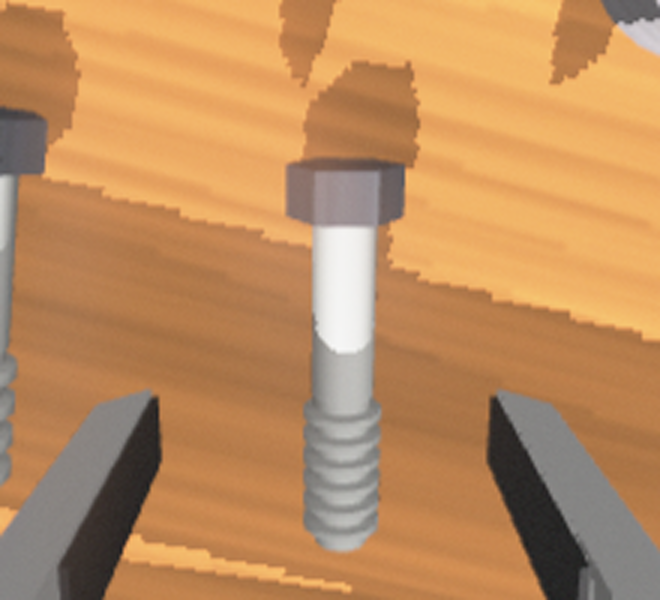

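>>> {"method": "move_arm", "body": {"increments": [[[0.6,0.013,0.058,0.3,0,0,0.006],[0.6,0.013,0.058,0.6,0,0,0.006],[0.6,0.013,0.058,0.82,0,0,0.006],[0.6,0.013,0.058,0.89,0,0,0.006],[0.6,0.013,0.058,0.89,0,0,0.006],[0.6,0.013,0.058,0.89,0,0,0.006],[0.6,0.013,0.058,0.89,0,0,0.006],[0.6,0.013,0.058,0.89,0,0,0.006]]]}}

```text
time: 15.33
tool_pos: [0.4421, -0.3582, 0.0244]
ee_rot: [3.139, -0.002, 0.252]
wrist_force: [-0.0, 0.7, 0.4]
width: 0.0567
```

>>> {"method": "move_arm", "body": {"increments": [[[0,0,0,0,0,0,0],[0,0,0,0,0,0,0],[0,0,0,0,0,0,0],[0,0,0,0,0,0,0],[0,0,0,0,0,0,0],[0,0,0,0,0,0,0],[0,0,0,0,0,0,0]]]}}

```text
time: 15.92
tool_pos: [0.4408, -0.3576, 0.0228]
ee_rot: [-3.141, 0.0, 0.251]
wrist_force: [-0.9, 0.6, 0.7]
width: 0.0193
```

>>> {"method": "move_arm", "body": {"increments": [[[0,0,0,-0.4,0,0,0],[0,0,0,-0.8,0,0,0],[0,0,0,-1,0,0,0],[0,0,0,-1,0,0,0],[0,0,0,-1,0,0,0],[0,0,0,-1,0,0,0]]]}}

```text
time: 16.42
tool_pos: [0.4397, -0.3566, 0.1199]
ee_rot: [-3.138, 0.003, 0.251]
wrist_force: [0.0, -0.3, -3.0]
width: 0.0195
```

```bash
python3 held.py he
```

```text
t 16.42 tcp [ 0.4397 -0.3566  0.1199] rpy [-3.1375e+00  2.6000e-03  2.5090e-01] F [ 0.  -0.3 -3. ] w 0.0195
(14, np.float64(-9.8), np.float64(9.7), np.float64(-4.1)) (22, np.float64(-9.6), np.float64(9.6), np.float64(-4.1)) (30, np.float64(-9.5), np.float64(9.4), np.float64(-3.6)) [(40, np.float64(-18.0), np.float64(17.2), np.float64(-10.7)), (41, np.float64(-17.9), np.float64(17.2), np.float64(-10.5)), (42, np.float64(-17.9), np.float64(17.2), np.float64(-10.7))]
head from [38] [54]
g est (TCP-origin along screw): 2.4030535962507855 3
```

>>> {"method": "move_arm", "body": {"increments": [[[0,0.3,-0.2,0,0,0,0.148],[0,0.6,-0.4,0,0,0,0.148],[0,0.76,-0.53,0,0,0,0.148],[0,0.76,-0.53,0,0,0,0.148]]]}}

```text
time: 16.8
tool_pos: [0.5023, -0.283, 0.1193]
ee_rot: [-3.136, 0.003, 0.023]
wrist_force: [-0.4, -0.2, -3.5]
width: 0.0192
```

>>> {"method": "move_arm", "body": {"increments": [[[0,0.25,-0.25,0,0,0,0],[0,0.5,-0.5,0,0,0,0],[0,0.714,-0.705,0,0,0,0]]]}}

```text
time: 17.05
tool_pos: [0.5709, -0.2143, 0.1198]
ee_rot: [-3.139, 0.004, 0.018]
wrist_force: [-0.4, -0.8, -3.1]
width: 0.0191
```

>>> {"method": "move_arm", "body": {"increments": [[[0,0.25,-0.25,0,0,0,0],[0,0.5,-0.5,0,0,0,0],[0,0.714,-0.705,0,0,0,0],[0,0.714,-0.705,0.28,0,0,0],[0,0.714,-0.705,0.28,0,0,0],[0,0.714,-0.705,0.28,0,0,0],[0,0.714,-0.705,0.28,0,0,0],[0,0.714,-0.705,0.28,0,0,0]]]}}

```text
time: 17.72
tool_pos: [0.6412, -0.1452, 0.0953]
ee_rot: [3.141, -0.0, 0.017]
wrist_force: [-0.3, 1.0, -2.6]
width: 0.0189
```

```bash
python3 held.py he2
```

```text
t 17.72 tcp [ 0.6412 -0.1452  0.0953] rpy [ 3.1411e+00 -2.0000e-04  1.6900e-02] F [-0.3  1.  -2.6] w 0.0189
(14, np.float64(-9.9), np.float64(9.6), np.float64(-3.6)) (22, np.float64(-9.8), np.float64(9.4), np.float64(-3.7)) (30, np.float64(-9.6), np.float64(9.3), np.float64(-4.0)) [(40, np.float64(-18.0), np.float64(17.1), np.float64(-10.7)), (41, np.float64(-18.0), np.float64(17.1), np.float64(-10.5)), (42, np.float64(-18.0), np.float64(17.2), np.float64(-10.8))]
head from [38] [54]
g est (TCP-origin along screw): 2.316936180273977 3
```

>>> {"method": "move_arm", "body": {"increments": [[[0,0,-0.023,0.1,0,0,0],[0,0,-0.023,0.2,0,0,0],[0,0,-0.023,0.3,0,0,0],[0,0,-0.023,0.37,0,0,0],[0,0,-0.023,0.41,0,0,0],[0,0,-0.023,0.43,0,0,0],[0,0,-0.023,0.43,0,0,0],[0,0,-0.023,0.43,0,0,0]]]}}

```text
time: 18.43
tool_pos: [0.6406, -0.1427, 0.0525]
ee_rot: [3.14, 0.002, 0.018]
wrist_force: [-5.1, -3.1, 2.9]
width: 0.0193
```

>>> {"method": "move_arm", "body": {"increments": [[[0,0,0,0.015,0,0,0],[0,0,0,0.015,0,0,0],[0,0,0,0.015,0,0,0]]]}}

```text
time: 18.68
tool_pos: [0.6407, -0.1427, 0.0523]
ee_rot: [3.14, 0.001, 0.018]
wrist_force: [-6.1, -2.4, 6.6]
width: 0.0194
```

Same signature as the two good ones; release and look.

>>> {"method": "move_arm", "body": {"increments": [[[0.36,0,0,0,0,0,0],[0.36,0,0,0,0,0,0],[0.36,0,0,0,0,0,0]]]}}

```text
time: 18.93
tool_pos: [0.6422, -0.1412, 0.0504]
ee_rot: [-3.141, -0.002, 0.019]
wrist_force: [0.2, 0.1, 0.3]
width: 0.0332
```

>>> {"method": "move_arm", "body": {"increments": [[[0.36,0,0,-0.3,0,0,0],[0.36,0,0,-0.7,0,0,0],[0.36,0,0,-1,0,0,0],[0.36,0,0,-1,0,0,0],[0.36,0,0,-1,0,0,0]]]}}

```text
time: 19.35
tool_pos: [0.6434, -0.1417, 0.1536]
ee_rot: [3.14, -0.007, 0.019]
wrist_force: [0.8, -0.9, -1.6]
width: 0.034
```

```bash
python3 rk.py r3 0 1 2
```

```text
t 19.35 tcp [ 0.6434 -0.1417  0.1536]
0 [57.1, 58.1, 57.9, 54.5, 57.2, 58.0, 57.6, 54.0, 57.6, 57.8, 58.8, 54.7, 56.0, 58.0, 58.0, 54.3, 57.5, 58.8, 57.6, 54.7, 56.2, 58.0, 57.3] head  [(38, 55.6), (40, 55.3), (42, 61.6), (44, 61.8), (46, 62.2), (48, 62.0), (50, 61.6), (52, 61.8), (54, 62.2), (56, 61.9), (58, 62.7)]
thread top 57.7 y mid 0.2
shank top 55.3 y mid 0.2
head top 61.7 y mid 0.2
head x 25.4 57.7 expect 41..57
1 [49.4, 54.4, 54.5, 53.5, 51.2, 55.8, 56.5, 56.1, 53.5, 57.2, 58.3, 57.2, 53.9, 57.0, 58.4, 56.3] head  [(38, 55.7), (40, 55.5), (42, 61.7), (44, 61.7), (46, 61.7), (48, 62.5), (50, 62.1), (52, 61.6), (54, 61.8), (56, 61.9), (58, 57.1)]
thread top 57.4 y mid 6.0
shank top 55.2 y mid 0.1
head top 61.5 y mid 0.0
head x 24.3 57.2 expect 41..57
2 [51.5, 54.4, 57.4, 57.6, 57.9, 54.1, 55.3, 58.0, 57.8, 54.2, 56.3, 58.5, 58.3, 54.8, 57.1, 58.4, 58.2, 54.4, 56.1, 58.8, 58.9, 54.6] head  [(38, 55.7), (40, 61.4), (42, 61.6), (44, 61.9), (46, 61.8), (48, 61.7), (50, 62.0), (52, 62.4), (54, 61.6), (56, 61.2)]
thread top 57.5 y mid -0.0
shank top 55.2 y mid -0.3
head top 61.5 y mid -0.7
head x 21.5 55.9 expect 41..57
```

View pics/r3b.png

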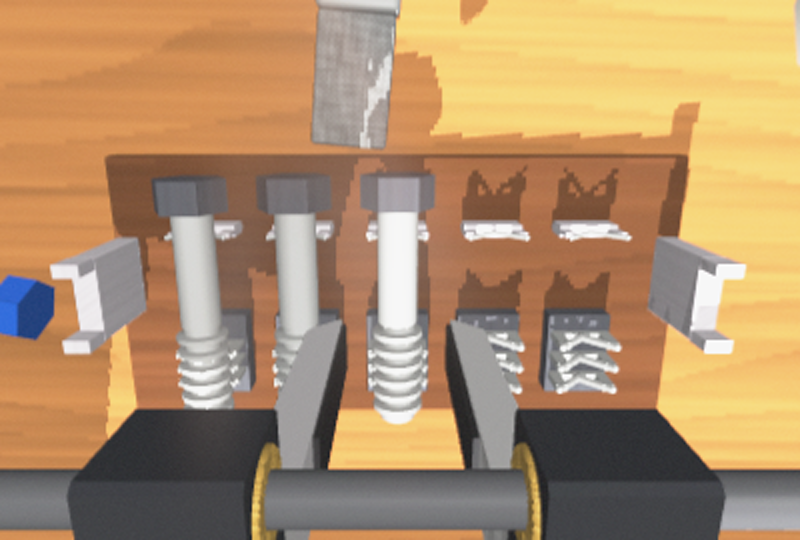

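>>> {"method": "move_arm", "body": {"increments": [[[0.8,-0.4,0.15,0,0,0,-0.057],[0.8,-0.8,0.3,0,0,0,-0.057],[0.8,-0.91,0.38,0,0,0,-0.057]]]}}

```text
time: 19.65
tool_pos: [0.5459, -0.181, 0.1459]
ee_rot: [-3.138, 0.009, 0.107]
wrist_force: [0.4, -0.0, -0.7]
width: 0.0503
```

>>> {"method": "move_arm", "body": {"increments": [[[0.8,-0.33,0.11,0.1,0,0,0],[0.8,-0.66,0.22,0.19,0,0,0]]]}}

```text
time: 19.82
tool_pos: [0.4867, -0.2101, 0.1292]
ee_rot: [-3.14, 0.001, 0.109]
wrist_force: [-0.8, -0.3, -0.0]
width: 0.064
```

>>> {"method": "move_arm", "body": {"increments": [[[0.8,-0.33,0.11,0.1,0,0,0],[0.8,-0.66,0.22,0.19,0,0,0],[0.8,-0.66,0.22,0.19,0,0,0],[0.8,-0.66,0.22,0.19,0,0,0],[0.8,-0.66,0.22,0.19,0,0,0],[0.8,-0.66,0.22,0.19,0,0,0]]]}}

```text
time: 20.32
tool_pos: [0.4259, -0.239, 0.1123]
ee_rot: [-3.142, -0.001, 0.109]
wrist_force: [-0.8, 0.3, 0.4]
width: 0.0751
```

```bash
python3 scr.py d1 .4242 -.2407
```

```text
t 20.32 tcp [ 0.4259 -0.239   0.1123] rpy [-3.1415e+00 -8.0000e-04  1.0890e-01]
len 0.1279 yaw 0.0934 origin est tip/step/head [[0.4229, -0.2424], [0.4234, -0.2424], [0.4243, -0.2423]]
shank top z [0.0236 0.0253 0.0261] cut 128
topz [22.3, 0.0, 25.2, 26.7, 26.7, 26.5, 26.7, 26.5, 25.6, 22.7, 22.8, 22.8, 22.2, 21.5, 26.5, 26.5, 26.4, 26.6, 26.6, 26.6, 26.5, 23.0, 22.7, 22.9, 23.2, 23.2, 25.9, 27.0, 26.7, 27.8, 27.8, 26.9, 25.1, 23.1, 23.9, 23.3, 23.3, 21.7, 27.6, 27.7, 28.0, 27.9, 28.4, 28.4, 25.0, 23.6, 23.9, 24.0]
```

View pics/d1b.png

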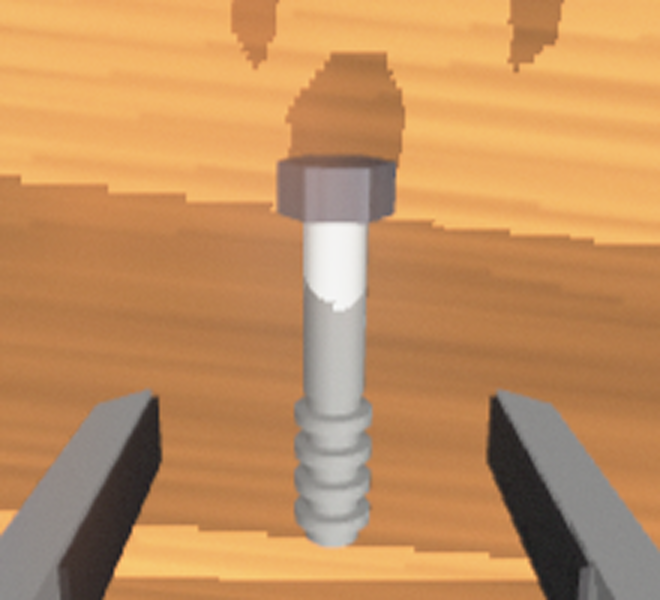

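>>> {"method": "move_arm", "body": {"increments": [[[0.6,0.022,0.032,0.3,0,0,0.01],[0.6,0.022,0.032,0.6,0,0,0.01],[0.6,0.022,0.032,0.82,0,0,0.01],[0.6,0.022,0.032,0.895,0,0,0.01],[0.6,0.022,0.032,0.895,0,0,0.01],[0.6,0.022,0.032,0.895,0,0,0.01],[0.6,0.022,0.032,0.895,0,0,0.01],[0.6,0.022,0.032,0.895,0,0,0.01]]]}}

```text
time: 21.03
tool_pos: [0.4285, -0.2428, 0.0244]
ee_rot: [3.139, -0.002, 0.093]
wrist_force: [1.0, -0.3, 0.6]
width: 0.0567
```

>>> {"method": "move_arm", "body": {"increments": [[[0,0,0,0,0,0,0],[0,0,0,0,0,0,0],[0,0,0,0,0,0,0],[0,0,0,0,0,0,0],[0,0,0,0,0,0,0],[0,0,0,0,0,0,0],[0,0,0,0,0,0,0]]]}}

```text
time: 21.62
tool_pos: [0.4272, -0.2422, 0.0228]
ee_rot: [-3.142, 0.0, 0.092]
wrist_force: [-0.1, 0.2, 0.4]
width: 0.0192
```

>>> {"method": "move_arm", "body": {"increments": [[[0,0,0,-0.4,0,0,0],[0,0,0,-0.8,0,0,0],[0,0,0,-1,0,0,0],[0,0,0,-1,0,0,0],[0,0,0,-1,0,0,0],[0,0,0,-1,0,0,0]]]}}

```text
time: 22.12
tool_pos: [0.4259, -0.2412, 0.1201]
ee_rot: [-3.139, 0.004, 0.092]
wrist_force: [-1.3, 0.2, -4.1]
width: 0.0191
```

```bash
python3 held.py hd
```

```text
t 22.12 tcp [ 0.4259 -0.2412  0.1201] rpy [-3.1385  0.0036  0.0923] F [-1.3  0.2 -4.1] w 0.0191
(14, np.float64(-9.9), np.float64(9.7), np.float64(-3.4)) (22, np.float64(-9.7), np.float64(9.5), np.float64(-3.7)) (30, np.float64(-9.5), np.float64(9.4), np.float64(-3.6)) [(41, np.float64(-18.1), np.float64(17.2), np.float64(-10.9)), (42, np.float64(-18.0), np.float64(17.2), np.float64(-10.9)), (43, np.float64(-17.8), np.float64(17.1), np.float64(-11.0))]
head from [37] [54]
g est (TCP-origin along screw): 2.7373005844558307 4
```

>>> {"method": "move_arm", "body": {"increments": [[[0,0.4,0.04,0,0,0,0.047],[0,0.8,0.08,0,0,0,0.047],[0,0.896,0.083,0,0,0,0.047]]]}}

```text
time: 22.42
tool_pos: [0.52, -0.2412, 0.1187]
ee_rot: [-3.138, 0.001, 0.02]
wrist_force: [-0.1, -0.5, -2.3]
width: 0.0193
```

>>> {"method": "move_arm", "body": {"increments": [[[0,0.33,0.02,0,0,0,0],[0,0.633,0.02,0,0,0,0]]]}}

```text
time: 22.58
tool_pos: [0.5799, -0.2424, 0.1188]
ee_rot: [-3.139, 0.006, 0.018]
wrist_force: [-0.0, -0.4, -2.7]
width: 0.0193
```

>>> {"method": "move_arm", "body": {"increments": [[[0,0.33,0.02,0,0,0,0],[0,0.633,0.02,0.05,0,0,0],[0,0.633,0.02,0.28,0,0,0],[0,0.633,0.02,0.28,0,0,0],[0,0.633,0.02,0.28,0,0,0],[0,0.633,0.02,0.28,0,0,0],[0,0.633,0.02,0.28,0,0,0],[0,0.633,0.02,0.28,0,0,0]]]}}

```text
time: 23.25
tool_pos: [0.6438, -0.2444, 0.0964]
ee_rot: [3.14, -0.002, 0.018]
wrist_force: [0.4, -0.0, -3.3]
width: 0.0191
```

```bash
python3 held.py hd2
```

```text
t 23.25 tcp [ 0.6438 -0.2444  0.0964] rpy [ 3.1405e+00 -1.9000e-03  1.7900e-02] F [ 0.4 -0.  -3.3] w 0.0191
(14, np.float64(-9.9), np.float64(9.7), np.float64(-3.6)) (22, np.float64(-9.7), np.float64(9.5), np.float64(-3.2)) (30, np.float64(-9.6), np.float64(9.4), np.float64(-4.3)) [(41, np.float64(-18.1), np.float64(17.2), np.float64(-10.6)), (42, np.float64(-18.0), np.float64(17.2), np.float64(-10.6)), (43, np.float64(-17.9), np.float64(17.1), np.float64(-10.6))]
head from [37] [54]
g est (TCP-origin along screw): 2.7570579912274695 4
```

>>> {"method": "move_arm", "body": {"increments": [[[0,-0.008,-0.015,0.1,0,0,0],[0,-0.008,-0.015,0.2,0,0,0],[0,-0.008,-0.015,0.3,0,0,0],[0,-0.008,-0.015,0.38,0,0,0],[0,-0.008,-0.015,0.42,0,0,0],[0,-0.008,-0.015,0.44,0,0,0],[0,-0.008,-0.015,0.44,0,0,0],[0,-0.008,-0.015,0.44,0,0,0]]]}}

```text
time: 23.97
tool_pos: [0.6422, -0.2428, 0.0523]
ee_rot: [3.141, 0.002, 0.018]
wrist_force: [-4.5, 0.1, 5.4]
width: 0.0194
```

>>> {"method": "move_arm", "body": {"increments": [[[0,0,0,0.015,0,0,0],[0,0,0,0.015,0,0,0],[0,0,0,0.015,0,0,0]]]}}

```text
time: 24.22
tool_pos: [0.6422, -0.2428, 0.0522]
ee_rot: [3.141, 0.001, 0.018]
wrist_force: [-7.1, 0.3, 9.3]
width: 0.0192
```

>>> {"method": "move_arm", "body": {"increments": [[[0.36,0,0,0,0,0,0],[0.36,0,0,0,0,0,0],[0.36,0,0,0,0,0,0]]]}}

```text
time: 24.47
tool_pos: [0.6434, -0.2425, 0.0493]
ee_rot: [3.141, -0.001, 0.019]
wrist_force: [0.1, -0.7, -0.4]
width: 0.0333
```

>>> {"method": "move_arm", "body": {"increments": [[[0.36,0,0,-0.3,0,0,0],[0.36,0,0,-0.7,0,0,0],[0.36,0,0,-1,0,0,0],[0.36,0,0,-1,0,0,0],[0.36,0,0,-1,0,0,0]]]}}

```text
time: 24.88
tool_pos: [0.6447, -0.2431, 0.1526]
ee_rot: [3.139, -0.006, 0.019]
wrist_force: [-0.4, 0.2, -0.1]
width: 0.0341
```

```bash
python3 rk.py r4 -2 0 1
python3 - <<'E'
from h import *
im,d,p=save('top','top1'); W=cloud(d,p)
m=(W[...,2]>0.008)&(W[...,2]<0.05)&(W[...,0]>.34)&(W[...,0]<.53)&(W[...,1]>.05)&(W[...,1]<.2)
print(W[m].mean(0),W[m].min(0),W[m].max(0))
E
```

```text
t 24.88 tcp [ 0.6447 -0.2431  0.1526]
-2 [57.4, 58.5, 59.0, 59.0, 54.6, 54.3, 57.0, 58.7, 58.2, 59.2, 54.0, 54.9, 57.1, 57.8, 58.3, 59.0, 54.7, 54.9, 57.4, 58.7, 58.3, 58.9, 54.9] head  [(38, 55.4), (40, 56.9), (42, 62.7), (44, 62.1), (46, 61.9), (48, 61.8), (50, 61.7), (52, 61.5), (54, 62.0), (56, 62.1), (58, 54.8)]
thread top 58.1 y mid 0.7
shank top 55.2 y mid 0.2
head top 61.5 y mid 0.5
head x 28.5 57.0 expect 41..57
0 [48.3, 50.3, 54.9, 54.1, 57.2, 58.6, 58.3, 54.9, 57.5, 57.6, 57.8, 54.9, 56.4, 58.0, 57.1, 55.2, 57.3, 58.6, 57.7, 53.9, 56.5, 58.7, 57.4] head  [(38, 55.0), (40, 55.2), (42, 61.6), (44, 61.5), (46, 62.1), (48, 61.8), (50, 61.9), (52, 61.9), (54, 62.0), (56, 62.0), (58, 61.5)]
thread top 57.5 y mid -0.1
shank top 55.2 y mid -0.2
head top 61.6 y mid -0.4
head x 20.2 57.9 expect 41..57
1 [58.0, 58.7, 56.5, 54.1, 57.7, 58.5, 55.7, 54.0, 57.4, 59.1, 57.5, 54.7, 57.5, 57.8, 58.3, 54.7, 57.1, 57.6, 57.1, 54.3, 57.9, 58.7, 56.0] head  [(38, 55.3), (40, 55.9), (42, 61.8), (44, 61.6), (46, 61.3), (48, 61.7), (50, 61.6), (52, 61.4), (54, 61.1), (56, 61.8), (58, 61.5)]
thread top 57.5 y mid -0.2
shank top 55.2 y mid -0.7
head top 61.3 y mid -3.3
head x 22.2 57.2 expect 41..57
[0.43335285 0.12046139 0.02254887] [0.36550869 0.06964108 0.00841021] [0.49240289 0.18936342 0.0364705 ]
```

View pics/top1.png

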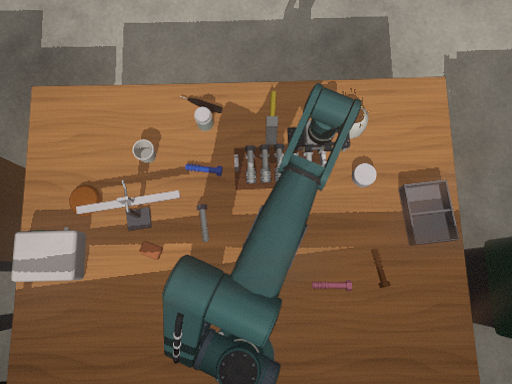

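>>> {"method": "move_arm", "body": {"increments": [[[0.8,-0.12,-0.4,0,0,0,-0.048],[0.8,-0.22,-0.8,0,0,0,-0.048],[0.8,-0.28,-0.976,0,0,0,-0.048]]]}}

```text
time: 25.23
tool_pos: [0.611, -0.1411, 0.1456]
ee_rot: [-3.137, 0.006, 0.096]
wrist_force: [0.2, -0.7, 0.0]
width: 0.0506
```

>>> {"method": "move_arm", "body": {"increments": [[[0.8,-0.18,-0.35,0,0,0,0],[0.8,-0.36,-0.7,0.05,0,0,0],[0.8,-0.488,-0.923,0.127,0,0,0]]]}}

```text
time: 25.48
tool_pos: [0.5535, -0.0551, 0.1343]
ee_rot: [-3.139, 0.004, 0.095]
wrist_force: [-0.0, -0.4, 0.1]
width: 0.0706
```

>>> {"method": "move_arm", "body": {"increments": [[[0.8,-0.18,-0.35,0,0,0,0],[0.8,-0.36,-0.7,0.05,0,0,0],[0.8,-0.488,-0.923,0.127,0,0,0]]]}}

```text
time: 25.73
tool_pos: [0.4958, 0.0318, 0.1215]
ee_rot: [-3.14, 0.004, 0.095]
wrist_force: [0.2, -0.3, -0.0]
width: 0.0752
```

>>> {"method": "move_arm", "body": {"increments": [[[0.8,-0.18,-0.35,0,0,0,0],[0.8,-0.36,-0.7,0.05,0,0,0],[0.8,-0.488,-0.923,0.127,0,0,0],[0.8,-0.488,-0.923,0.127,0,0,0],[0.8,-0.488,-0.923,0.127,0,0,0],[0.8,-0.488,-0.923,0.127,0,0,0],[0.8,-0.488,-0.923,0.127,0,0,0]]]}}

```text
time: 26.32
tool_pos: [0.442, 0.1157, 0.1106]
ee_rot: [3.141, 0.001, 0.093]
wrist_force: [0.5, -0.8, -0.8]
width: 0.0751
```

```bash
python3 scr.py a1 .44 .1155
```

```text
t 26.32 tcp [0.442  0.1157 0.1106] rpy [3.141e+00 8.000e-04 9.250e-02]
len 0.1274 yaw 0.1164 origin est tip/step/head [[0.4384, 0.1215], [0.4389, 0.1216], [0.4393, 0.1216]]
shank top z [0.0236 0.0253 0.0261] cut 128
topz [22.0, 24.4, 25.5, 25.7, 26.1, 26.3, 26.2, 25.1, 22.5, 23.0, 23.0, 22.6, 24.3, 26.3, 26.3, 26.3, 26.7, 26.6, 27.2, 27.2, 23.2, 23.2, 23.0, 23.0, 22.6, 25.4, 26.7, 27.9, 27.4, 26.9, 27.2, 27.5, 23.6, 23.3, 23.6, 23.6, 22.2, 26.6, 27.5, 27.5, 27.9, 27.9, 28.2, 28.2, 23.7, 23.6, 23.9, 23.9]
```

View pics/a1b.png

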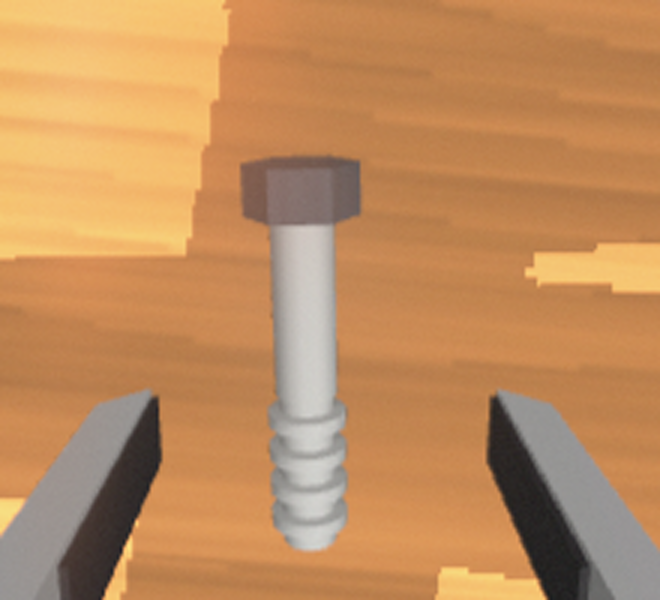

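>>> {"method": "move_arm", "body": {"increments": [[[0.6,0.025,-0.063,0.3,0,0,-0.015],[0.6,0.025,-0.063,0.6,0,0,-0.015],[0.6,0.025,-0.063,0.8,0,0,-0.015],[0.6,0.025,-0.063,0.88,0,0,-0.015],[0.6,0.025,-0.063,0.88,0,0,-0.015],[0.6,0.025,-0.063,0.88,0,0,-0.015],[0.6,0.025,-0.063,0.88,0,0,-0.015],[0.6,0.025,-0.063,0.88,0,0,-0.015]]]}}

```text
time: 27.03
tool_pos: [0.445, 0.1231, 0.025]
ee_rot: [3.142, -0.004, 0.117]
wrist_force: [-0.4, 0.9, 0.4]
width: 0.0566
```

>>> {"method": "move_arm", "body": {"increments": [[[0,0,0,0,0,0,0],[0,0,0,0,0,0,0],[0,0,0,0,0,0,0],[0,0,0,0,0,0,0],[0,0,0,0,0,0,0],[0,0,0,0,0,0,0],[0,0,0,0,0,0,0]]]}}

```text
time: 27.62
tool_pos: [0.4436, 0.1228, 0.0233]
ee_rot: [3.141, -0.0, 0.118]
wrist_force: [-0.5, -1.4, 1.2]
width: 0.0193
```

>>> {"method": "move_arm", "body": {"increments": [[[0,0,0,-0.4,0,0,0],[0,0,0,-0.8,0,0,0],[0,0,0,-1,0,0,0],[0,0,0,-1,0,0,0],[0,0,0,-1,0,0,0],[0,0,0,-1,0,0,0]]]}}

```text
time: 28.12
tool_pos: [0.4416, 0.1229, 0.1203]
ee_rot: [3.141, 0.005, 0.117]
wrist_force: [-0.0, -0.1, -4.2]
width: 0.0192
```

```bash
python3 held.py ha
```

```text
t 28.12 tcp [0.4416 0.1229 0.1203] rpy [3.1415 0.0052 0.1175] F [-0.  -0.1 -4.2] w 0.0192
(14, np.float64(-10.0), np.float64(9.7), np.float64(-2.9)) (22, np.float64(-9.7), np.float64(9.4), np.float64(-3.4)) (30, np.float64(-9.6), np.float64(9.3), np.float64(-4.4)) [(40, np.float64(-17.4), np.float64(17.8), np.float64(-10.9)), (41, np.float64(-17.4), np.float64(17.8), np.float64(-10.6)), (42, np.float64(-18.0), np.float64(17.8), np.float64(-10.4))]
head from [36] [52]
g est (TCP-origin along screw): 4.245278648543689 5
```

>>> {"method": "move_arm", "body": {"increments": [[[0,0.15,0.36,0,0,0,0.063],[0,0.3,0.72,0,0,0,0.063],[0,0.397,0.903,0,0,0,0.063]]]}}

```text
time: 28.42
tool_pos: [0.493, 0.0353, 0.1201]
ee_rot: [3.139, 0.004, 0.017]
wrist_force: [0.8, 1.0, -3.8]
width: 0.0192
```

>>> {"method": "move_arm", "body": {"increments": [[[0,0.2,0.35,0,0,0,0],[0,0.4,0.65,0,0,0,0],[0,0.49,0.779,0,0,0,0]]]}}

```text
time: 28.67
tool_pos: [0.5442, -0.0425, 0.1198]
ee_rot: [3.14, 0.004, 0.015]
wrist_force: [-0.4, 0.6, -3.8]
width: 0.0191
```

>>> {"method": "move_arm", "body": {"increments": [[[0,0.2,0.35,0,0,0,0],[0,0.4,0.65,0,0,0,0],[0,0.49,0.779,0,0,0,0]]]}}

```text
time: 28.92
tool_pos: [0.5947, -0.1193, 0.1198]
ee_rot: [3.141, 0.004, 0.016]
wrist_force: [-0.5, 1.1, -3.9]
width: 0.0189
```

>>> {"method": "move_arm", "body": {"increments": [[[0,0.2,0.35,0,0,0,0],[0,0.4,0.65,0,0,0,0],[0,0.49,0.779,0,0,0,0],[0,0.49,0.779,0.28,0,0,0],[0,0.49,0.779,0.28,0,0,0],[0,0.49,0.779,0.28,0,0,0],[0,0.49,0.779,0.28,0,0,0],[0,0.49,0.779,0.28,0,0,0]]]}}

```text
time: 29.58
tool_pos: [0.6448, -0.192, 0.0958]
ee_rot: [3.142, -0.0, 0.019]
wrist_force: [-0.4, -0.2, -3.5]
width: 0.019
```

```bash
python3 held.py ha2
```

```text
t 29.58 tcp [ 0.6448 -0.192   0.0958] rpy [ 3.1416e+00 -4.0000e-04  1.9500e-02] F [-0.4 -0.2 -3.5] w 0.019
(14, np.float64(-10.0), np.float64(9.6), np.float64(-2.8)) (22, np.float64(-9.8), np.float64(9.5), np.float64(-3.5)) (30, np.float64(-9.7), np.float64(9.3), np.float64(-3.5)) [(40, np.float64(-17.4), np.float64(17.8), np.float64(-10.5)), (41, np.float64(-17.4), np.float64(17.8), np.float64(-10.5)), (42, np.float64(-17.4), np.float64(17.8), np.float64(-10.4))]
head from [36] [52]
g est (TCP-origin along screw): 4.206902726406355 5
```

>>> {"method": "move_arm", "body": {"increments": [[[0,-0.012,0.009,0.1,0,0,0],[0,-0.012,0.009,0.2,0,0,0],[0,-0.012,0.009,0.3,0,0,0],[0,-0.012,0.009,0.38,0,0,0],[0,-0.012,0.009,0.415,0,0,0],[0,-0.012,0.009,0.435,0,0,0],[0,-0.012,0.009,0.435,0,0,0],[0,-0.012,0.009,0.435,0,0,0]]]}}

```text
time: 30.3
tool_pos: [0.6427, -0.1928, 0.0529]
ee_rot: [-3.14, 0.002, 0.019]
wrist_force: [-3.9, 2.3, 3.4]
width: 0.0192
```

>>> {"method": "move_arm", "body": {"increments": [[[0,0,0,0.015,0,0,0],[0,0,0,0.015,0,0,0],[0,0,0,0.015,0,0,0]]]}}

```text
time: 30.55
tool_pos: [0.6427, -0.1929, 0.0528]
ee_rot: [-3.14, 0.002, 0.019]
wrist_force: [-6.5, 3.7, 7.6]
width: 0.0192
```

>>> {"method": "move_arm", "body": {"increments": [[[0.36,0,0,0,0,0,0],[0.36,0,0,0,0,0,0],[0.36,0,0,0,0,0,0]]]}}

```text
time: 30.8
tool_pos: [0.6441, -0.1942, 0.0507]
ee_rot: [3.141, -0.002, 0.018]
wrist_force: [-0.2, 0.4, -0.1]
width: 0.0334
```

>>> {"method": "move_arm", "body": {"increments": [[[0.36,0,0,-0.3,0,0,0],[0.36,0,0,-0.7,0,0,0],[0.36,0,0,-1,0,0,0],[0.36,0,0,-1,0,0,0],[0.36,0,0,-1,0,0,0]]]}}

```text
time: 31.22
tool_pos: [0.6454, -0.1946, 0.1538]
ee_rot: [3.139, -0.007, 0.018]
wrist_force: [-0.5, 0.8, -0.4]
width: 0.0339
```

```bash
python3 rk.py r5 -1 -2 0 2
python3 - <<'E'
from h import *
im,d,p=save('side','side1'); W=cloud(d,p)
cv2.imwrite('pics/side1z.png',cv2.resize(im[60:180,160:330,::-1],None,fx=4.5,fy=4.5,interpolation=cv2.INTER_CUBIC))
E
```

```text
t 31.22 tcp [ 0.6454 -0.1946  0.1538]
-1 [57.6, 58.7, 58.1, 58.0, 54.8, 55.1, 57.2, 57.9, 58.4, 58.1, 54.3, 54.9, 57.0, 58.5, 57.8, 57.5, 54.4, 53.9, 57.2, 58.5, 58.0, 57.6, 54.2] head  [(38, 54.7), (40, 59.5), (42, 61.6), (44, 62.4), (46, 61.8), (48, 61.8), (50, 61.6), (52, 61.7), (54, 62.1), (56, 61.9), (58, 57.3)]
thread top 57.9 y mid 0.2
shank top 55.2 y mid 0.6
head top 61.5 y mid -0.1
head x 22.2 57.1 expect 41..57
-2 [50.2, 52.5, 53.5, 55.7, 56.6, 57.0, 53.5, 53.6, 57.2, 58.9, 58.7, 57.7, 54.7] head  [(38, 55.8), (40, 60.3), (42, 61.5), (44, 62.2), (46, 61.8), (48, 62.1), (50, 62.7), (52, 61.9), (54, 62.3), (56, 61.7), (58, 58.7)]
thread top 57.9 y mid -5.7
shank top 55.3 y mid 0.5
head top 61.7 y mid 0.5
head x 20.1 57.2 expect 41..57
0 [50.3, 49.3, 51.0, 54.3, 53.5, 50.6, 55.5, 57.3, 56.1, 53.0, 56.1, 57.6, 57.2, 54.5, 57.3, 57.7, 57.5, 54.3, 56.1, 57.9, 58.0] head  [(38, 55.2), (40, 55.2), (42, 62.3), (44, 62.1), (46, 61.9), (48, 62.4), (50, 61.9), (52, 62.2), (54, 62.3), (56, 61.9), (58, 62.0)]
thread top 57.3 y mid 4.8
shank top 55.3 y mid 0.1
head top 61.6 y mid 0.1
head x 21.5 57.7 expect 41..57
2 [58.3, 57.8, 54.1, 57.3, 57.5, 58.2, 54.4, 55.6, 58.0, 58.5, 54.0, 54.5, 58.3, 57.6, 54.0, 57.1, 58.9, 57.6, 54.1, 55.9, 57.9, 58.0, 54.2] head  [(38, 55.0), (40, 61.6), (42, 61.6), (44, 61.3), (46, 61.4), (48, 62.1), (50, 62.2), (52, 61.7), (54, 62.2), (56, 61.8)]
thread top 57.5 y mid -0.6
shank top 55.0 y mid -0.8
head top 61.6 y mid -3.2
head x 31.2 56.1 expect 41..57
```

View pics/r5b.png

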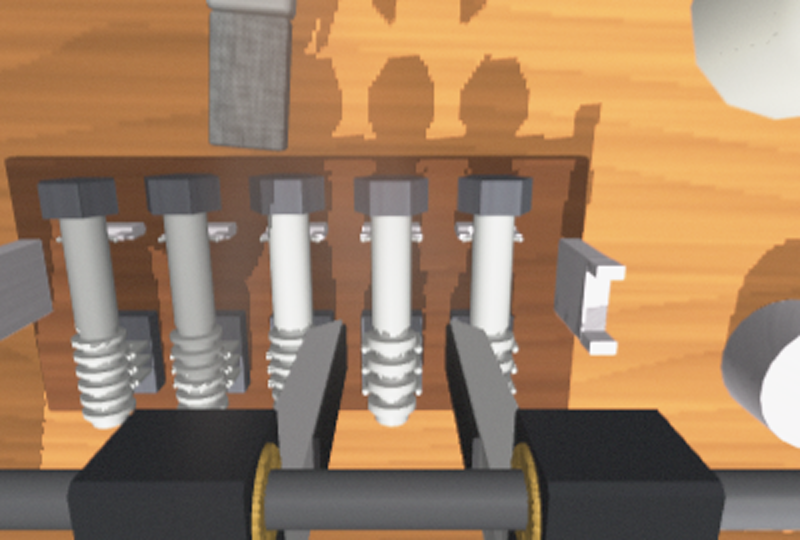

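View pics/side1z.png

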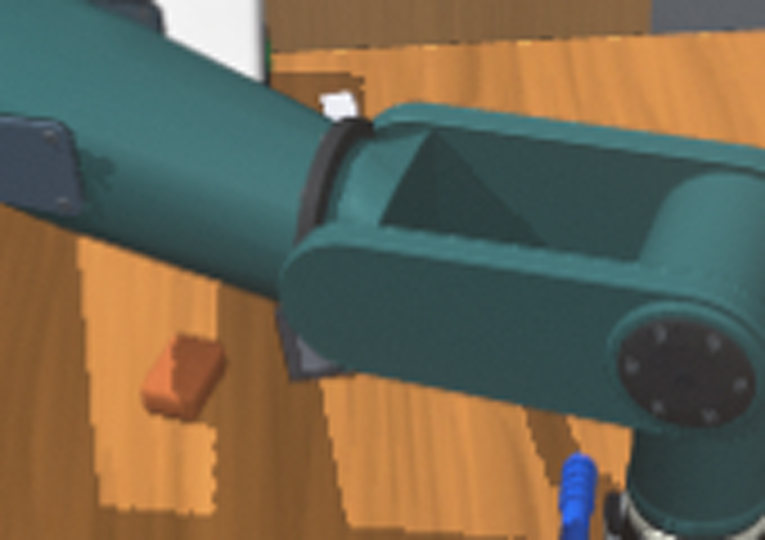

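Run:
```python
from h import *
for fn in('side0','top0'):
    im,d,p=load(fn); W=cloud(d,p)
    m=(W[...,0]>.42)&(W[...,0]<.68)&(W[...,1]>.15)&(W[...,1]<.62)&(W[...,2]>.09)&(W[...,2]<.25)
    P=W[m]; print(fn,len(P))
    B=P[(P[:,2]>.1)&(P[:,2]<.122)]
    c=B.mean(0);U,S,V=np.linalg.svd(B[:,:2]-c[:2],full_matrices=False);a=V[0]*np.sign(V[0][1]);s=(B[:,:2]-c[:2])@a
    print('bar',len(B),c.round(4),a.round(4),'yaw',np.arctan2(-a[0],a[1]).round(4),s.min().round(4),s.max().round(4),'mid',(c[:2]+a*(s.min()+s.max())/2).round(4))
    T=P[P[:,2]>.15]; print('high',len(T),T.mean(0).round(4),T.min(0).round(4),T.max(0).round(4))
    A=P[(P[:,2]>.122)&(P[:,2]<=.15)]; print('arm',len(A),A.mean(0).round(4),A.min(0).round(4),A.max(0).round(4))
```

```text
side0 603
bar 428 [0.4945 0.3297 0.1155] [-0.1545  0.988 ] yaw 0.1551 -0.1462 0.1911 mid [0.4911 0.3518]
high 47 [0.4973 0.3443 0.1678] [0.4887 0.3292 0.1504] [0.5577 0.3684 0.1802]
arm 116 [0.5014 0.3464 0.135 ] [0.4572 0.225  0.1221] [0.5575 0.3771 0.1498]
top0 917
bar 749 [0.4889 0.3502 0.1126] [-0.1409  0.99  ] yaw 0.1413 -0.1649 0.1641 mid [0.489  0.3498]
high 58 [0.4925 0.3478 0.1671] [0.484  0.3304 0.1501] [0.5513 0.367  0.1785]
arm 104 [0.4966 0.3487 0.1346] [0.4522 0.3301 0.1223] [0.5589 0.3643 0.1499]
```

```bash
cat > plan.py <<'E'
from h import *
def tool(yaw,lean=0.):  # lean about tool x by -lean (keeper top toward -y_t)
    return Rot.from_euler('z',yaw)*Rot.from_euler('x',np.pi)*Rot.from_rotvec([-lean,0,0])
def plan(wps, jaw, start=None):
    """wps: list of calls; each call = list of (pos, Rot). prints increments"""
    o=robot.get_obs(); p0=o['tool_pos'] if start is None else start[0]; r0=Rot.from_euler('xyz',o['ee_rot']) if start is None else start[1]
    print('start',o['time'],p0.round(4),o['ee_rot'].round(3),'j',o['joint_positions'].round(2))
    for call in wps:
        rows=[]
        for p,r in call:
            dp=r0.inv().apply(np.array(p)-p0)/.1; dr=(r0.inv()*r).as_rotvec()/(np.pi/2)
            rows.append([jaw]+[round(float(v),3)+0. for v in (*dp,*dr)])
        print([rows]); bad=np.abs(np.array(rows)[:,1:]).max(); 
        if bad>1: print('!!! over',bad)
        p0,r0=np.array(call[-1][0]),call[-1][1]
E
python3 - <<'E'
from plan import *
P=lambda x,y,z,yaw:((x,y,z),tool(yaw))
plan([[P(.63,-.15,.22,.3),P(.62,-.11,.25,.4)],
 [P(.60,-.03,.26,.9),P(.60,-.03,.26,.9)],
 [P(.57,.06,.26,1.3)],[P(.54,.15,.26,1.71)],[P(.51,.24,.26,1.71)],[P(.49,.32,.26,1.71)]],0.5)
E
```

```text
start 31.3167 [ 0.6431 -0.1937  0.1489] [-3.141e+00  2.000e-03  1.800e-02] j [-0.38  0.38  1.16 -0.    1.6   1.18]
[[[0.5, -0.124, -0.44, -0.711, 0.0, 0.001, -0.179], [0.5, -0.217, -0.842, -1.01, 0.0, 0.001, -0.243]]]
!!! over 1.01
[[[0.5, 0.127, -0.815, -0.1, 0.0, 0.0, -0.318], [0.5, 0.127, -0.815, -0.1, 0.0, 0.0, -0.318]]]
[[[0.5, 0.519, -0.794, 0.0, 0.0, 0.0, -0.255]]]
[[[0.5, 0.787, -0.53, 0.0, 0.0, 0.0, -0.261]]]
[[[0.5, 0.933, -0.172, 0.0, 0.0, 0.0, 0.0]]]
[[[0.5, 0.82, -0.087, 0.0, 0.0, 0.0, 0.0]]]
```

>>> {"method": "move_arm", "body": {"increments": [[[0.5,-0.124,-0.44,-0.7,0,0,-0.12],[0.5,-0.217,-0.842,-1,0,0,-0.243],[0.5,-0.217,-0.842,-1,0,0,-0.243],[0.5,-0.217,-0.842,-1,0,0,-0.243]]]}}

```text
time: 31.65
tool_pos: [0.6209, -0.1065, 0.2547]
ee_rot: [3.14, -0.006, 0.407]
wrist_force: [1.0, -0.4, 2.3]
width: 0.0467
```

>>> {"method": "move_arm", "body": {"increments": [[[0.5,0.127,-0.815,-0.1,0,0,-0.318],[0.5,0.127,-0.815,-0.1,0,0,-0.318],[0.5,0.127,-0.815,-0.1,0,0,-0.318],[0.5,0.127,-0.815,-0.1,0,0,-0.318]]]}}

```text
time: 31.98
tool_pos: [0.5995, -0.028, 0.258]
ee_rot: [-3.139, 0.002, 0.908]
wrist_force: [-0.4, -1.3, -0.1]
width: 0.0471
```

>>> {"method": "move_arm", "body": {"increments": [[[0.5,0.519,-0.794,0,0,0,-0.255],[0.5,0.519,-0.794,0,0,0,-0.255],[0.5,0.519,-0.794,0,0,0,-0.255],[0.5,0.519,-0.794,0,0,0,-0.255]]]}}

```text
time: 32.32
tool_pos: [0.5688, 0.0628, 0.2572]
ee_rot: [-3.137, 0.001, 1.308]
wrist_force: [0.4, 0.8, 0.4]
width: 0.0466
```

>>> {"method": "move_arm", "body": {"increments": [[[0.5,0.787,-0.53,0,0,0,-0.261],[0.5,0.787,-0.53,0,0,0,-0.261],[0.5,0.787,-0.53,0,0,0,-0.261],[0.5,0.787,-0.53,0,0,0,-0.261]]]}}

```text
time: 32.65
tool_pos: [0.5386, 0.1526, 0.257]
ee_rot: [-3.137, -0.001, 1.718]
wrist_force: [0.9, 0.4, 0.3]
width: 0.0469
```

>>> {"method": "move_arm", "body": {"increments": [[[0.5,0.933,-0.172,0,0,0,0],[0.5,0.933,-0.172,0,0,0,0],[0.5,0.933,-0.172,0,0,0,0]]]}}

```text
time: 32.9
tool_pos: [0.5081, 0.2435, 0.2568]
ee_rot: [-3.136, -0.001, 1.713]
wrist_force: [0.6, -0.6, -1.3]
width: 0.0473
```

>>> {"method": "move_arm", "body": {"increments": [[[0.5,0.82,-0.087,0,0,0,0],[0.5,0.82,-0.087,0,0,0,0],[0.5,0.82,-0.087,0,0,0,0],[0.5,0.82,-0.087,0,0,0,0],[0.5,0.82,-0.087,0,0,0,0],[0.5,0.82,-0.087,0,0,0,0]]]}}

```text
time: 33.4
tool_pos: [0.4908, 0.3186, 0.2589]
ee_rot: [-3.14, 0.002, 1.708]
wrist_force: [-0.1, -0.3, -0.0]
width: 0.0469
```

Run:
```python
from h import *
o=robot.get_obs(); print(o['time'],o['tool_pos'].round(4),o['ee_rot'].round(4))
im,d,p=save('wrist','k1'); W=cloud(d,p)
m=(W[...,0]>.40)&(W[...,0]<.68)&(W[...,1]>.1)&(W[...,1]<.58)&(W[...,2]>.09)&(W[...,2]<.185)
P=W[m]; z=P[:,2]
print(np.histogram(z,bins=np.arange(.09,.19,.005)))
B=P[(z>.1)&(z<.12)]; T=P[(z>.165)]
for n,B in(('bar',B),('top',T)):
    c=B.mean(0);U,S,V=np.linalg.svd(B[:,:2]-c[:2],full_matrices=False);a=V[0]*np.sign(V[0][1]);nn=np.array([a[1],-a[0]]);s=(B[:,:2]-c[:2])@a;q=(B[:,:2]-c[:2])@nn
    print(n,len(B),c.round(4),'yaw',np.arctan2(-a[0],a[1]).round(4),s.min().round(4),s.max().round(4),'mid',(c[:2]+a*(s.min()+s.max())/2+nn*(q.min()+q.max())/2).round(4),'w',q.min().round(4),q.max().round(4),'z',np.median(B[:,2]).round(4))
```

```text
33.4 [0.4908 0.3186 0.2589] [-3.1400e+00  1.5000e-03  1.7081e+00]
(array([   4,   15,    0,   13, 5469,  448,   20,   55,  571,   77,   54,
         35,   74,    2,    7,    8,  383,   19,    0]), array([0.09 , 0.095, 0.1  , 0.105, 0.11 , 0.115, 0.12 , 0.125, 0.13 ,
       0.135, 0.14 , 0.145, 0.15 , 0.155, 0.16 , 0.165, 0.17 , 0.175,
       0.18 , 0.185]))
bar 5930 [0.4902 0.368  0.1139] yaw 0.1414 -0.1809 0.1351 mid [0.4807 0.3435] w -0.038 0.0123 z 0.114
top 410 [0.4926 0.352  0.1738] yaw 0.1422 -0.0183 0.0173 mid [0.4927 0.3515] w -0.004 0.0041 z 0.174
```

View pics/k1.png

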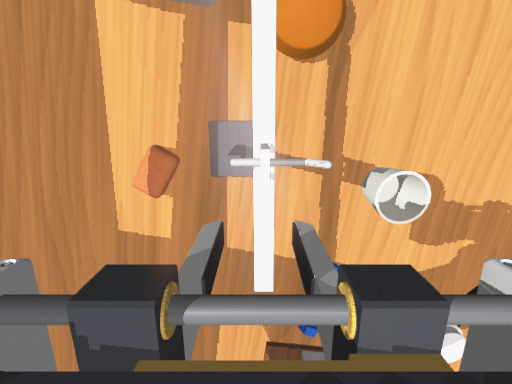

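Run:
```python
from h import *
im,d,p=load('k1'); W=cloud(d,p)
m=(W[...,0]>.42)&(W[...,0]<.6)&(W[...,1]>.31)&(W[...,1]<.40)&(W[...,2]>.124)&(W[...,2]<.16)
P=W[m]
th=.1418; ex=np.array([np.cos(th),np.sin(th)]);ey=np.array([-ex[1],ex[0]])
D=P[:,:2]-np.array([.4927,.3515]); X=D@ex*1000;Y=D@ey*1000
for b in range(-45,75,4):
    k=abs(X-b)<2
    if k.sum()>2: print(b,k.sum(),'y',Y[k].min().round(1),Y[k].max().round(1),'ztop',(P[k,2].max()*1000).round(1))
print(X.min(),X.max())
```

```text
-37 45 y -7.2 6.8 ztop 131.7
-33 54 y -7.3 6.6 ztop 134.7
-29 57 y -7.3 6.8 ztop 135.5
-25 52 y -7.3 6.8 ztop 135.1
-21 31 y -3.6 3.6 ztop 135.9
-17 28 y -3.8 3.7 ztop 134.5
-13 28 y -3.7 3.5 ztop 135.8
-9 32 y -3.7 3.6 ztop 135.3
-5 28 y -3.8 17.7 ztop 157.7
-1 13 y 17.6 17.8 ztop 153.0
3 12 y 17.4 17.8 ztop 159.8
7 24 y -3.9 3.4 ztop 135.4
11 32 y -4.0 3.4 ztop 135.7
15 32 y -4.0 3.4 ztop 135.1
19 31 y -4.2 3.5 ztop 136.4
23 31 y -4.0 3.5 ztop 135.0
27 29 y -4.0 3.4 ztop 135.2
31 31 y -4.1 3.5 ztop 135.5
35 30 y -4.2 3.3 ztop 135.3
39 32 y -4.2 3.4 ztop 134.4
43 37 y -4.2 3.4 ztop 138.1
47 37 y -3.5 3.7 ztop 142.2
51 43 y -3.8 3.4 ztop 151.4
55 39 y -4.0 3.8 ztop 152.3
59 38 y -3.5 3.6 ztop 152.7
63 27 y -3.0 3.4 ztop 152.4
-38.14825657400525 64.87858490607984
```

Run:
```python
from plan import *
Y=.1418+np.pi/2
plan([[((.4927,.3515,.215),tool(Y))],[((.4927,.3515,.164),tool(Y))]],0.5)
```

```text
start 33.45 [0.4909 0.3185 0.2593] [-3.140e+00  1.000e-03  1.708e+00] j [ 0.48  0.16  1.22 -0.    1.76  0.34]
[[[0.5, 0.325, 0.064, 0.443, -0.001, 0.001, -0.003]]]
[[[0.5, 0.0, 0.0, 0.51, 0.0, 0.0, 0.0]]]
```

>>> {"method": "move_arm", "body": {"increments": [[[0.4,0.2,0.064,0.2,0,0,-0.003],[0.4,0.325,0.064,0.443,0,0,-0.003],[0.4,0.325,0.064,0.443,0,0,-0.003],[0.4,0.325,0.064,0.443,0,0,-0.003],[0.4,0.325,0.064,0.443,0,0,-0.003],[0.4,0.325,0.064,0.443,0,0,-0.003]]]}}

```text
time: 33.95
tool_pos: [0.4931, 0.3524, 0.218]
ee_rot: [3.139, -0.001, 1.714]
wrist_force: [-0.8, -0.8, -0.2]
width: 0.0376
```

Run:
```python
from plan import *
o=robot.get_obs()
Y=.1418+np.pi/2
plan([[((.4927,.3515,.164),tool(Y))]],0.4)
im,d,p=save('wrist','k2'); W=cloud(d,p)
m=(W[...,2]>.168)&(W[...,2]<.18)&(abs(W[...,0]-.49)<.03)&(abs(W[...,1]-.3515)<.03)
T=Rot.from_euler('xyz',o['ee_rot']).as_matrix(); L=(W[m]-o['tool_pos'])@T
print('tab in tool',L.min(0).round(4),L.max(0).round(4))
```

```text
start 33.95 [0.4931 0.3524 0.218 ] [ 3.139e+00 -1.000e-03  1.714e+00] j [ 0.53  0.21  1.24 -0.    1.68  0.38]
[[[0.4, -0.008, -0.007, 0.54, 0.002, 0.0, 0.001]]]
tab in tool [-0.0185 -0.0049  0.042 ] [0.0173 0.0038 0.0497]
```

View pics/k2.png

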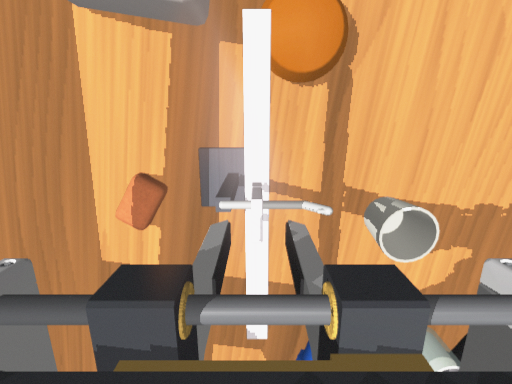

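>>> {"method": "move_arm", "body": {"increments": [[[0.4,-0.008,-0.007,0.25,0,0,0],[0.4,-0.008,-0.007,0.45,0,0,0],[0.4,-0.008,-0.007,0.54,0,0,0],[0.4,-0.008,-0.007,0.54,0,0,0],[0.4,-0.008,-0.007,0.54,0,0,0],[0.4,-0.008,-0.007,0.54,0,0,0],[0.4,-0.008,-0.007,0.54,0,0,0]]]}}

```text
time: 34.58
tool_pos: [0.4924, 0.3527, 0.1639]
ee_rot: [3.138, -0.001, 1.715]
wrist_force: [0.1, 0.2, 0.7]
width: 0.0377
```

>>> {"method": "move_arm", "body": {"increments": [[[0,0,0,0,0,0,0],[0,0,0,0,0,0,0],[0,0,0,0,0,0,0],[0,0,0,0,0,0,0],[0,0,0,0,0,0,0],[0,0,0,0,0,0,0],[0,0,0,0,0,0,0]]]}}

```text
time: 35.17
tool_pos: [0.4917, 0.3523, 0.162]
ee_rot: [3.141, -0.0, 1.715]
wrist_force: [0.6, -0.4, 0.9]
width: 0.0088
```

Run:
```python
from plan import *
o=robot.get_obs(); print(o['tool_pos'],o['ee_rot'],o['wrist_force'],o['width'])
Y=.1418+np.pi/2
plan([[((.4927,.3515,.170),tool(Y))]],0)
```

```text
[0.49169264 0.35228093 0.1619819 ] [ 3.14116419e+00 -7.54520261e-06  1.71500992e+00] [ 0.58089618 -0.35619073  0.94513044] 0.008841310276620306
start 35.1667 [0.4917 0.3523 0.162 ] [ 3.141 -0.     1.715] j [ 0.53  0.23  1.33 -0.    1.58  0.38]
[[[0, -0.009, 0.009, -0.08, 0.0, 0.0, 0.002]]]
```

```bash
cat > hook.py <<'E'
from plan import *
th=.1418; Y=1.715
T0=np.array([.4917,.3523]); ex=np.array([np.cos(th),np.sin(th)])
def K(xc,zc,deg):
    a=np.radians(deg); x=xc-38*np.sin(a); z=zc+38*np.cos(a)
    xy=T0+ex*(x-30.5)/1000
    return ((xy[0],xy[1],z/1000),tool(Y,a))
def inv(pos,rot):
    R=Rot.from_euler('xyz',rot); zt=R.apply([0,0,1]); a=np.arctan2(zt[:2]@ex,-zt[2])
    x=(np.array(pos)[:2]-T0)@ex*1000+30.5; z=pos[2]*1000
    return x+38*np.sin(a), z-38*np.cos(a), np.degrees(a)
E
python3 - <<'E'
from hook import *
plan([[K(30.5,127,0),K(30.5,130.5,0)],[K(45,130.5,0),K(58,130.5,0)],[K(58,130.3,7),K(58,130,14),K(58,130,22)]],0)
E
```

```text
start 35.1667 [0.4917 0.3523 0.162 ] [ 3.141 -0.     1.715] j [ 0.53  0.23  1.33 -0.    1.58  0.38]
[[[0, 0.0, 0.0, -0.03, 0.0, 0.0, 0.0], [0, 0.0, 0.0, -0.065, 0.0, 0.0, 0.0]]]
[[[0, 0.0, 0.145, 0.0, 0.0, 0.0, 0.0], [0, -0.001, 0.275, 0.0, 0.0, 0.0, 0.0]]]
[[[0, 0.0, -0.046, 0.005, -0.078, 0.0, 0.0], [0, 0.0, -0.092, 0.016, -0.156, 0.0, 0.0], [0, 0.0, -0.142, 0.033, -0.244, 0.0, 0.0]]]
```

>>> {"method": "move_arm", "body": {"increments": [[[0,0,0,-0.03,0,0,0],[0,0,0,-0.065,0,0,0],[0,0,0,-0.065,0,0,0],[0,0,0,-0.065,0,0,0],[0,0,0,-0.065,0,0,0]]]}}

```text
time: 35.58
tool_pos: [0.4914, 0.3522, 0.1681]
ee_rot: [-3.141, 0.0, 1.715]
wrist_force: [0.2, -0.6, -2.8]
width: 0.0092
```

>>> {"method": "move_arm", "body": {"increments": [[[0,0,0.07,0,0,0,0],[0,0,0.145,0,0,0,0],[0,0,0.22,0,0,0,0],[0,0,0.275,0,0,0,0],[0,0,0.275,0,0,0,0],[0,0,0.275,0,0,0,0],[0,0,0.275,0,0,0,0]]]}}

```text
time: 36.17
tool_pos: [0.5187, 0.3561, 0.1681]
ee_rot: [-3.141, 0.0, 1.715]
wrist_force: [0.4, -0.3, -3.0]
width: 0.0087
```

Run:
```python
from hook import *
o=robot.get_obs(); print(inv(o['tool_pos'],o['ee_rot']),o['wrist_force'],o['wrist_torque'],o['width'])
plan([[K(58,130.3,7),K(58,130,14),K(58,130,22)]],0)
im,d,p=save('side','s2'); cv2.imwrite('pics/s2z.png',cv2.resize(im[60:180,160:330,::-1],None,fx=4.5,fy=4.5,interpolation=cv2.INTER_CUBIC))
```

```text
(np.float64(57.78639373993564), np.float64(130.0984421359298), np.float64(-0.035347797987272535)) [ 0.35051706 -0.31592866 -2.97254945] [-0.03642538 -0.01238541 -0.01290205] 0.008715860394316603
start 36.1667 [0.5187 0.3561 0.1681] [-3.141  0.     1.715] j [0.51 0.28 1.26 0.   1.6  0.37]
[[[0, 0.0, -0.044, 0.001, -0.078, 0.0, 0.0], [0, 0.001, -0.09, 0.012, -0.156, 0.0, 0.0], [0, 0.001, -0.14, 0.029, -0.245, 0.0, 0.0]]]
```

View pics/s2z.png

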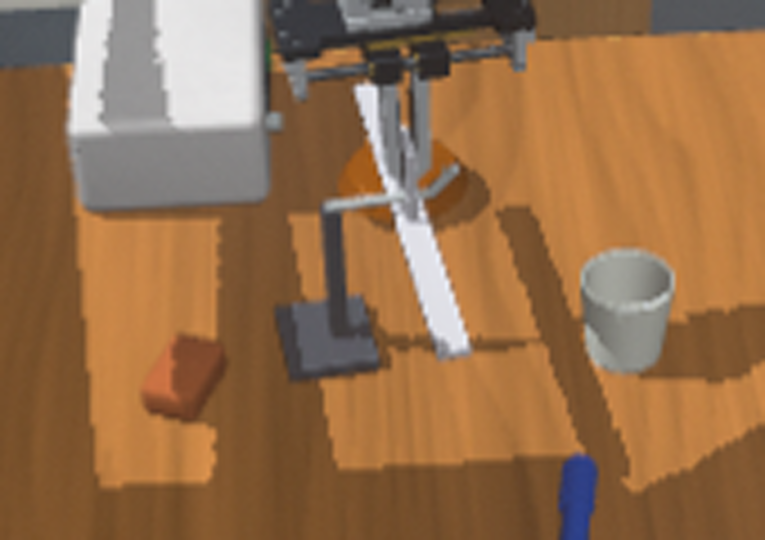

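>>> {"method": "move_arm", "body": {"increments": [[[0,0,-0.022,0,-0.04,0,0],[0,0,-0.044,0.001,-0.078,0,0],[0,0.001,-0.068,0.006,-0.117,0,0],[0,0.001,-0.09,0.012,-0.156,0,0],[0,0.001,-0.115,0.02,-0.2,0,0],[0,0.001,-0.14,0.029,-0.245,0,0],[0,0.001,-0.14,0.029,-0.245,0,0],[0,0.001,-0.14,0.029,-0.245,0,0]]]}}

```text
time: 36.88
tool_pos: [0.5033, 0.3541, 0.1649]
ee_rot: [2.759, 0.001, 1.716]
wrist_force: [0.1, -1.0, -1.5]
width: 0.009
```

Run:
```python
from hook import *
o=robot.get_obs(); print(inv(o['tool_pos'],o['ee_rot']),o['wrist_force'],o['wrist_torque'],o['width'])
plan([[K(62,130,22),K(66,130.2,22),K(70,130.8,23),K(74,132,26),K(77,133.8,29),K(79,136,32),K(81,138,35)]],0)
```

```text
(np.float64(56.35703406839353), np.float64(129.64855068789942), np.float64(21.89545210112591)) [ 0.131953   -1.03590277 -1.48682396] [-0.05055654  0.22593889  0.00958754] 0.00900657824825795
start 36.8833 [0.5033 0.3541 0.1649] [2.759e+00 1.000e-03 1.716e+00] j [ 0.61  0.03  1.6  -0.18  1.18  0.51]
[[[0, -0.001, 0.053, 0.018, -0.001, 0.0, 0.001], [0, -0.002, 0.091, 0.031, -0.001, 0.0, 0.001], [0, -0.002, 0.124, 0.04, -0.012, 0.0, 0.001], [0, -0.002, 0.145, 0.045, -0.046, 0.0, 0.001], [0, -0.002, 0.16, 0.041, -0.079, 0.0, 0.001], [0, -0.002, 0.167, 0.031, -0.112, 0.0, 0.001], [0, -0.002, 0.174, 0.024, -0.146, 0.0, 0.001]]]
```

>>> {"method": "move_arm", "body": {"increments": [[[0,-0.001,0.053,0.018,0,0,0],[0,-0.002,0.091,0.031,0,0,0],[0,-0.002,0.124,0.04,-0.012,0,0],[0,-0.002,0.145,0.045,-0.046,0,0],[0,-0.002,0.16,0.041,-0.079,0,0],[0,-0.002,0.167,0.031,-0.112,0,0],[0,-0.002,0.174,0.024,-0.146,0,0],[0,-0.002,0.174,0.024,-0.146,0,0]]]}}

```text
time: 37.55
tool_pos: [0.5208, 0.3561, 0.168]
ee_rot: [2.529, 0.001, 1.715]
wrist_force: [-1.0, 0.9, -3.2]
width: 0.0087
```

Run:
```python
from hook import *
im,d,p=save('side','s3'); cv2.imwrite('pics/s3z.png',cv2.resize(im[60:180,200:330,::-1],None,fx=5,fy=5,interpolation=cv2.INTER_CUBIC))
o=robot.get_obs(); print(inv(o['tool_pos'],o['ee_rot']),o['wrist_force'],o['wrist_torque'],o['width'])
S=lambda s:K(75+s-.9,130+s+1.2,35)
plan([[S(8),S(10),S(13),S(16),S(19),S(24)],[S(30),S(36),S(42),S(48)]],0)
```

```text
(np.float64(82.14611639821287), np.float64(137.50568644607227), np.float64(35.04521558361587)) [ 0.0859294  -0.20802863 -2.82768906] [-0.1067266   0.4700192   0.02403277] 0.008771559007592798
start 37.6 [0.5213 0.3562 0.1686] [2.530e+00 1.000e-03 1.715e+00] j [ 0.66 -0.04  1.74 -0.36  0.93  0.65]
[[[0, 0.003, 0.01, -0.014, 0.001, 0.001, 0.0], [0, 0.003, 0.038, -0.019, 0.001, 0.001, 0.0], [0, 0.003, 0.079, -0.026, 0.001, 0.001, 0.0], [0, 0.003, 0.121, -0.034, 0.001, 0.001, 0.0], [0, 0.003, 0.163, -0.041, 0.001, 0.001, 0.0], [0, 0.002, 0.233, -0.053, 0.001, 0.001, 0.0]]]
[[[0, 0.0, 0.084, -0.015, 0.0, 0.0, 0.0], [0, 0.0, 0.167, -0.029, 0.0, 0.0, 0.0], [0, 0.0, 0.251, -0.044, 0.0, 0.0, 0.0], [0, -0.001, 0.334, -0.059, 0.0, 0.0, 0.0]]]
```

View pics/s3z.png

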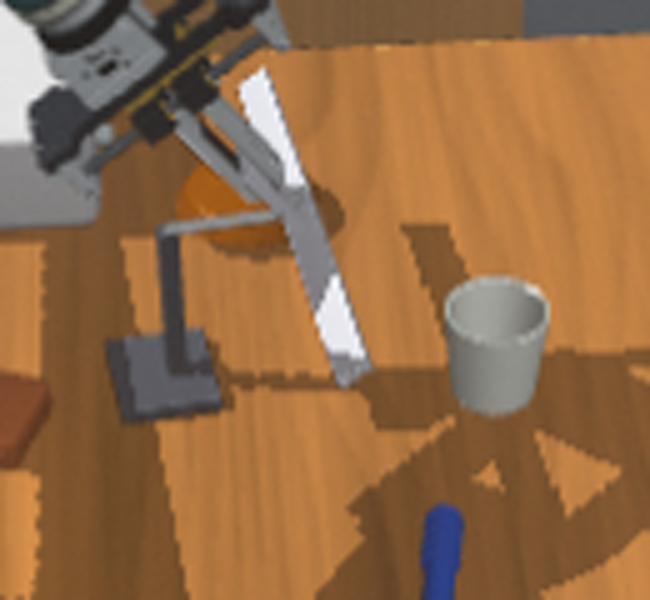

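>>> {"method": "move_arm", "body": {"increments": [[[0,0.003,0.01,-0.014,0,0,0],[0,0.003,0.038,-0.019,0,0,0],[0,0.003,0.079,-0.026,0,0,0],[0,0.003,0.121,-0.034,0,0,0],[0,0.003,0.163,-0.041,0,0,0],[0,0.003,0.163,-0.041,0,0,0]]]}}

```text
time: 38.1
tool_pos: [0.534, 0.3587, 0.1842]
ee_rot: [2.525, -0.001, 1.714]
wrist_force: [0.2, 0.7, -2.0]
width: 0.0089
```

Run:
```python
from hook import *
im,d,p=save('side','s4'); cv2.imwrite('pics/s4z.png',cv2.resize(im[60:180,200:330,::-1],None,fx=5,fy=5,interpolation=cv2.INTER_CUBIC))
o=robot.get_obs(); print(inv(o['tool_pos'],o['ee_rot']),o['wrist_force'],o['wrist_torque'],o['width'])
S=lambda s:K(75+s-.9,130+s+1.2,35)
plan([[S(22),S(26),S(30),S(36),S(42),S(50)],[K(135,200,25),K(145,215,12),K(150,230,0)]],0)
```

```text
(np.float64(94.62739368760563), np.float64(152.4726696453964), np.float64(35.26061279941097)) [ 0.12923661  0.31139512 -2.88484283] [-0.06849744  0.45579597 -0.0204614 ] 0.009231326489004866
start 38.15 [0.5334 0.3586 0.1835] [ 2.526e+00 -1.000e-03  1.714e+00] j [ 0.65 -0.03  1.7  -0.35  0.95  0.63]
[[[0, -0.003, 0.018, 0.003, 0.003, 0.0, -0.001], [0, -0.003, 0.074, -0.007, 0.003, 0.0, -0.001], [0, -0.003, 0.129, -0.017, 0.003, 0.0, -0.001], [0, -0.003, 0.213, -0.031, 0.003, 0.0, -0.001], [0, -0.003, 0.297, -0.045, 0.003, 0.0, -0.001], [0, -0.003, 0.408, -0.064, 0.003, 0.0, -0.001]]]
[[[0, 0.0, 0.263, -0.086, 0.111, 0.0, 0.0], [0, -0.001, 0.514, -0.127, 0.256, 0.0, 0.0], [0, -0.001, 0.71, -0.182, 0.389, 0.0, 0.0]]]
```

View pics/s4z.png

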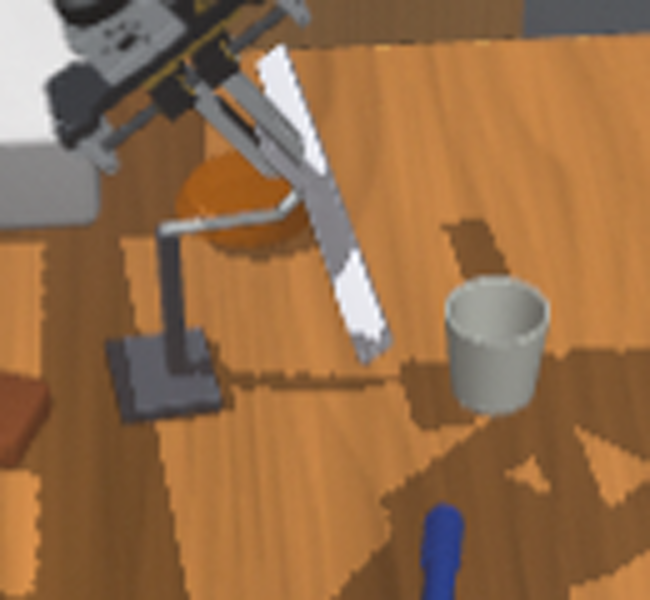

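>>> {"method": "move_arm", "body": {"increments": [[[0,-0.003,0.018,0.003,0.003,0,0],[0,-0.003,0.074,-0.007,0.003,0,0],[0,-0.003,0.129,-0.017,0.003,0,0],[0,-0.003,0.213,-0.031,0.003,0,0],[0,-0.003,0.297,-0.045,0.003,0,0],[0,-0.003,0.408,-0.064,0.003,0,0],[0,-0.003,0.408,-0.064,0.003,0,0],[0,-0.003,0.408,-0.064,0.003,0,0]]]}}

```text
time: 38.82
tool_pos: [0.5628, 0.3625, 0.2125]
ee_rot: [2.531, -0.001, 1.714]
wrist_force: [0.4, -0.1, -1.5]
width: 0.0088
```

Run:
```python
from hook import *
im,d,p=save('side','s5'); cv2.imwrite('pics/s5z.png',cv2.resize(im[60:180,200:330,::-1],None,fx=5,fy=5,interpolation=cv2.INTER_CUBIC))
o=robot.get_obs(); print(inv(o['tool_pos'],o['ee_rot']),o['wrist_force'],o['width'])
plan([[K(125,195,25),K(122,210,12),K(120,225,0)]],0)
```

```text
(np.float64(123.37440110861098), np.float64(180.24126865408005), np.float64(34.91640658514252)) [ 0.37523829  0.37262102 -3.15467449] 0.008813609725460546
start 38.8667 [0.5621 0.3623 0.2114] [ 2.532 -0.     1.715] j [ 0.62  0.01  1.6  -0.31  1.    0.57]
[[[0, 0.001, 0.163, -0.106, 0.11, 0.0, 0.0], [0, 0.0, 0.307, -0.222, 0.255, 0.0, 0.0], [0, 0.0, 0.446, -0.318, 0.388, 0.0, 0.0]]]
```

View pics/s5z.png

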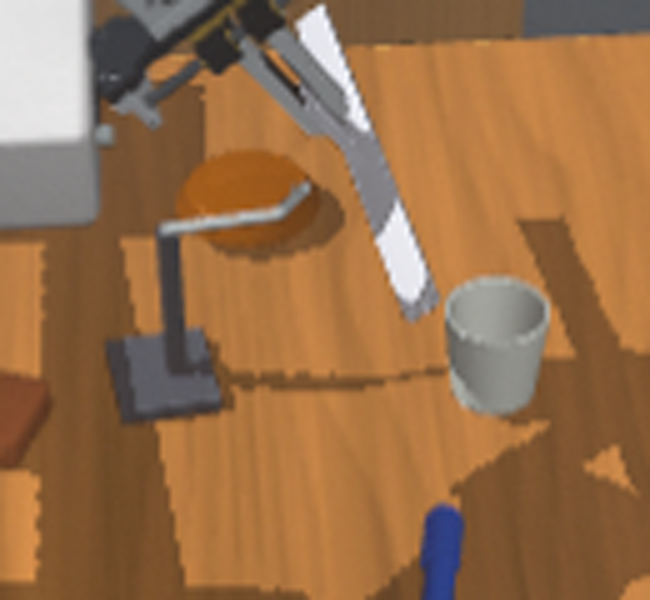

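>>> {"method": "move_arm", "body": {"increments": [[[0,0,0.08,-0.05,0.05,0,0],[0,0,0.163,-0.106,0.11,0,0],[0,0,0.23,-0.16,0.18,0,0],[0,0,0.307,-0.222,0.255,0,0],[0,0,0.38,-0.27,0.32,0,0],[0,0,0.446,-0.318,0.388,0,0],[0,0,0.446,-0.318,0.388,0,0],[0,0,0.446,-0.318,0.388,0,0]]]}}

```text
time: 39.53
tool_pos: [0.5816, 0.3649, 0.2596]
ee_rot: [-3.141, 0.002, 1.714]
wrist_force: [-1.2, -0.1, -2.6]
width: 0.0088
```

Run:
```python
from hook import *
o=robot.get_obs(); print(o['tool_pos'],o['ee_rot'],o['wrist_force'],o['width'])
P=lambda x,y,z,yaw:((x,y,z),tool(yaw))
plan([[P(.60,.28,.262,1.68)],[P(.61,.19,.26,1.64)],[P(.62,.10,.26,1.592)],[P(.63,.01,.25,1.592)],[P(.637,-.08,.22,1.592)],[P(.637,-.142,.18,1.592)]],0)
```

```text
[0.58163261 0.36485274 0.25963932] [-3.14055114e+00  1.58782175e-03  1.71361018e+00] [-1.23443611 -0.09590346 -2.57748043] 0.00879971632226744
start 39.5333 [0.5816 0.3649 0.2596] [-3.141e+00  2.000e-03  1.714e+00] j [ 0.48  0.4   0.92 -0.    1.82  0.34]
[[[0, -0.866, 0.061, -0.022, -0.001, 0.001, 0.021]]]
[[[0, -0.906, 0.001, 0.02, 0.0, 0.0, 0.025]]]
[[[0, -0.905, 0.038, 0.0, 0.0, 0.0, 0.031]]]
[[[0, -0.902, 0.081, 0.1, 0.0, 0.0, 0.0]]]
[[[0, -0.901, 0.051, 0.3, 0.0, 0.0, 0.0]]]
[[[0, -0.62, -0.013, 0.4, 0.0, 0.0, 0.0]]]
```

>>> {"method": "move_arm", "body": {"increments": [[[0,-0.25,0.02,-0.02,0,0,0.01],[0,-0.5,0.04,-0.02,0,0,0.021],[0,-0.75,0.06,-0.02,0,0,0.021],[0,-0.866,0.061,-0.022,0,0,0.021]]]}}

```text
time: 39.87
tool_pos: [0.5973, 0.2777, 0.2655]
ee_rot: [3.139, 0.002, 1.681]
wrist_force: [-0.2, 0.0, -1.4]
width: 0.009
```

>>> {"method": "move_arm", "body": {"increments": [[[0,-0.25,0,0.02,0,0,0.01],[0,-0.5,0,0.02,0,0,0.025],[0,-0.75,0,0.02,0,0,0.025],[0,-0.906,0.001,0.02,0,0,0.025]]]}}

```text
time: 40.2
tool_pos: [0.6073, 0.1886, 0.2635]
ee_rot: [3.14, 0.001, 1.642]
wrist_force: [-0.1, 0.7, -3.0]
width: 0.0085
```

>>> {"method": "move_arm", "body": {"increments": [[[0,-0.25,0.01,0,0,0,0.015],[0,-0.5,0.02,0,0,0,0.031],[0,-0.75,0.03,0,0,0,0.031],[0,-0.905,0.038,0,0,0,0.031]]]}}

```text
time: 40.53
tool_pos: [0.6183, 0.0987, 0.2634]
ee_rot: [3.14, 0.001, 1.593]
wrist_force: [-0.0, 0.6, -2.3]
width: 0.0087
```

>>> {"method": "move_arm", "body": {"increments": [[[0,-0.25,0.02,0,0,0,0],[0,-0.5,0.04,0.03,0,0,0],[0,-0.75,0.06,0.06,0,0,0],[0,-0.902,0.081,0.1,0,0,0]]]}}

```text
time: 40.87
tool_pos: [0.629, 0.0087, 0.2534]
ee_rot: [3.14, 0.001, 1.593]
wrist_force: [-0.1, 0.3, -2.1]
width: 0.0087
```

>>> {"method": "move_arm", "body": {"increments": [[[0,-0.25,0.02,0.1,0,0,0],[0,-0.5,0.04,0.2,0,0,0],[0,-0.75,0.05,0.3,0,0,0],[0,-0.901,0.051,0.3,0,0,0]]]}}

```text
time: 41.2
tool_pos: [0.6353, -0.081, 0.2199]
ee_rot: [-3.137, -0.001, 1.593]
wrist_force: [-0.7, 0.1, -2.9]
width: 0.0092
```

>>> {"method": "move_arm", "body": {"increments": [[[0,-0.25,0,0.1,0,0,0],[0,-0.5,-0.013,0.25,0,0,0],[0,-0.62,-0.013,0.4,0,0,0],[0,-0.62,-0.013,0.4,0,0,0],[0,-0.62,-0.013,0.4,0,0,0],[0,-0.62,-0.013,0.4,0,0,0],[0,-0.62,-0.013,0.4,0,0,0]]]}}

```text
time: 41.78
tool_pos: [0.6374, -0.1403, 0.1851]
ee_rot: [3.139, 0.0, 1.596]
wrist_force: [0.5, -0.1, -2.1]
width: 0.009
```

Run:
```python
from h import *
o=robot.get_obs(); print(o['time'],o['tool_pos'],o['ee_rot'],o['wrist_force'],o['width'])
im,d,p=save('wrist','k6'); im2,d2,p2=save('side','s6'); cv2.imwrite('pics/s6z.png',cv2.resize(im2[150:330,200:440,::-1],None,fx=3,fy=3,interpolation=cv2.INTER_CUBIC))
W=cloud(d,p); print(o['tool_pos'])
zb=o['tool_pos'][2]-.056
m=(W[...,2]>zb+.002)&(W[...,2]<zb+.014)&(abs(W[...,0]-.637)<.06)
P=W[m]; c=P.mean(0); y=P[:,1]; x=P[:,0]
T=Rot.from_euler('xyz',o['ee_rot']).as_matrix(); L=(P-o['tool_pos'])@T
mid=[(b,(L[abs(L[:,0]-b)<.004,1].min()+L[abs(L[:,0]-b)<.004,1].max())/2) for b in np.arange(-.14,.16,.01) if (abs(L[:,0]-b)<.004).sum()>20]
mid=np.array(mid); print(mid.round(4).tolist()); print('tool x ext',L[:,0].min(),L[:,0].max(),'z',np.median(L[:,2]))
```

```text
41.7833 [ 0.63744301 -0.14032876  0.18506642] [3.13855298e+00 2.66046466e-04 1.59595541e+00] [ 0.53285275 -0.07133142 -2.12944964] 0.008976349659226853
[ 0.63744301 -0.14032876  0.18506642]
[[-0.14, 0.0001], [-0.13, 0.0001], [-0.12, 0.0001], [-0.11, 0.0001], [-0.1, 0.0001], [-0.07, 0.0002], [-0.06, 0.0002], [0.0, 0.0003], [0.01, 0.0003], [0.02, 0.0003], [0.03, 0.0003], [0.04, 0.0003], [0.05, 0.0003], [0.06, 0.0003], [0.07, 0.0004], [0.08, 0.0003], [0.09, 0.0004], [0.1, 0.0004], [0.11, 0.0007], [0.12, 0.0004], [0.13, 0.0004], [0.14, 0.0005], [0.15, 0.0005]]
tool x ext -0.13876843368852504 0.1501192489009909 z 0.04805484461459332
```

View pics/k6.png

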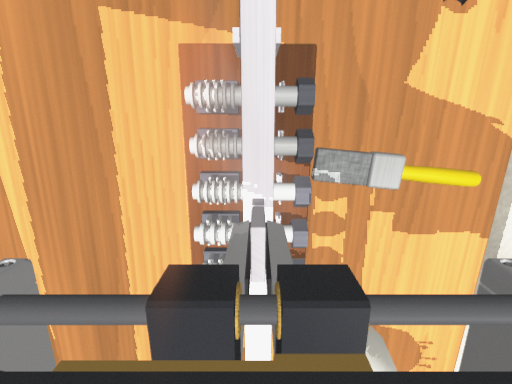

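View pics/s6z.png

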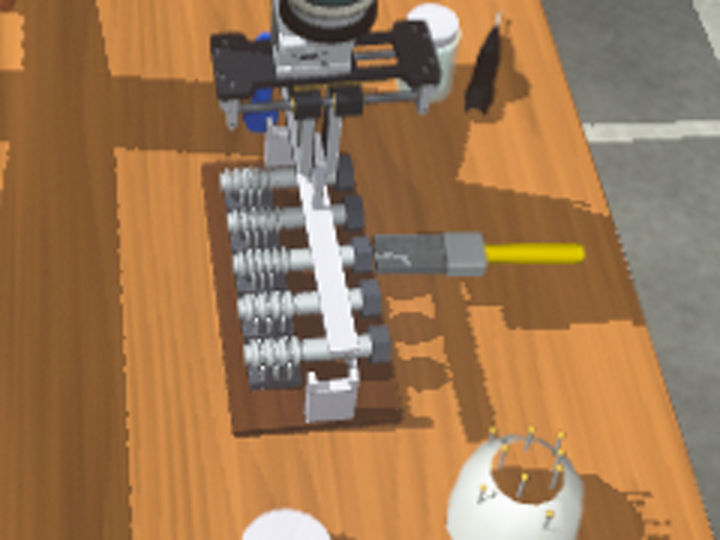

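Run:
```python
from plan import *
P=lambda z:((.637,-.1421,z),tool(1.591))
plan([[P(.14)],[P(.1175)]],0)
```

```text
start 41.8833 [ 0.6373 -0.1406  0.1848] [3.139e+00 1.000e-03 1.596e+00] j [-0.3   0.32  1.17  0.    1.65 -0.33]
[[[0, -0.015, -0.005, 0.448, 0.002, 0.0, 0.003]]]
[[[0, 0.0, 0.0, 0.225, 0.0, 0.0, 0.0]]]
```

>>> {"method": "move_arm", "body": {"increments": [[[0,-0.015,-0.005,0.15,0,0,0.003],[0,-0.015,-0.005,0.3,0,0,0.003],[0,-0.015,-0.005,0.4,0,0,0.003],[0,-0.015,-0.005,0.448,0,0,0.003],[0,-0.015,-0.005,0.448,0,0,0.003],[0,-0.015,-0.005,0.448,0,0,0.003],[0,-0.015,-0.005,0.448,0,0,0.003],[0,-0.015,-0.005,0.448,0,0,0.003]]]}}

```text
time: 42.55
tool_pos: [0.6368, -0.1435, 0.1396]
ee_rot: [3.139, 0.001, 1.589]
wrist_force: [0.8, -0.7, -2.4]
width: 0.0089
```

Run:
```python
from plan import *
P=lambda z:((.637,-.1421,z),tool(1.591))
plan([[P(.1165)]],0)
```

```text
start 42.55 [ 0.6368 -0.1435  0.1396] [3.139e+00 1.000e-03 1.589e+00] j [-0.31  0.34  1.24 -0.    1.56 -0.33]
[[[0, 0.014, 0.002, 0.231, 0.001, 0.0, -0.001]]]
```

>>> {"method": "move_arm", "body": {"increments": [[[0,0.014,0.002,0.06,0,0,-0.001],[0,0.014,0.002,0.12,0,0,-0.001],[0,0.014,0.002,0.17,0,0,-0.001],[0,0.014,0.002,0.21,0,0,-0.001],[0,0.014,0.002,0.225,0,0,-0.001],[0,0.014,0.002,0.225,0,0,-0.001],[0,0.014,0.002,0.225,0,0,-0.001],[0,0.014,0.002,0.225,0,0,-0.001]]]}}

```text
time: 43.22
tool_pos: [0.6361, -0.1418, 0.116]
ee_rot: [-3.141, -0.0, 1.591]
wrist_force: [-1.2, 1.0, 1.6]
width: 0.0091
```

Run:
```python
from h import *
o=robot.get_obs(); print(o['time'],o['tool_pos'],o['ee_rot'],o['wrist_force'],o['width'])
im2,d2,p2=save('side','s7'); cv2.imwrite('pics/s7z.png',cv2.resize(im2[180:300,240:360,::-1],None,fx=5,fy=5,interpolation=cv2.INTER_CUBIC))
```

```text
43.2167 [ 0.63611485 -0.14182867  0.1160338 ] [-3.14129044e+00 -7.22784400e-05  1.59092702e+00] [-1.23140508  0.96214472  1.57752809] 0.009065139648899372
```

View pics/s7z.png

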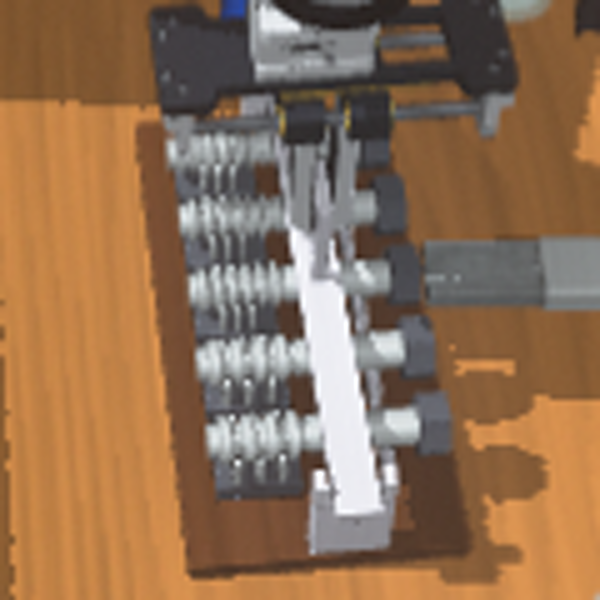

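>>> {"method": "move_arm", "body": {"increments": [[[0.3,0,0,0,0,0,0],[0.3,0,0,0,0,0,0],[0.3,0,0,0,0,0,0],[0.3,0,0,0,0,0,0]]]}}

```text
time: 43.6
tool_pos: [0.6365, -0.1421, 0.1158]
ee_rot: [3.141, 0.0, 1.591]
wrist_force: [-0.8, 0.1, 0.3]
width: 0.028
```

>>> {"method": "move_arm", "body": {"increments": [[[0.3,0,0,-0.15,0,0,0],[0.3,0,0,-0.4,0,0,0],[0.3,0,0,-0.7,0,0,0],[0.3,0,0,-1,0,0,0],[0.3,0,0,-1,0,0,0]]]}}

```text
time: 44.02
tool_pos: [0.6392, -0.1428, 0.2243]
ee_rot: [3.128, 0.005, 1.591]
wrist_force: [-0.0, -0.5, 1.3]
width: 0.0282
```

>>> {"method": "move_arm", "body": {"increments": [[[0.3,-0.3,-0.9,-0.3,0,0,0],[0.3,-0.5,-0.9,-0.5,0,0,0],[0.3,-0.5,-0.9,-0.5,0,0,0],[0.3,-0.5,-0.9,-0.5,0,0,0],[0.3,-0.5,-0.9,-0.5,0,0,0],[0.3,-0.5,-0.9,-0.5,0,0,0]]]}}

```text
time: 44.52
tool_pos: [0.5475, -0.1935, 0.265]
ee_rot: [3.142, -0.001, 1.591]
wrist_force: [0.0, -0.2, -0.3]
width: 0.0282
```

Run:
```python
from h import *
o=robot.get_obs(); print(o['time'],o['tool_pos'],o['ee_rot'],o['wrist_force'],o['width'])
C=np.array([.637,-.143]);th=.019; ex=np.array([np.cos(th),np.sin(th)]);ey=np.array([-ex[1],ex[0]])
im,d,p=save('wrist','f1'); save('side','f2'); im2,d2,p2=save('top','f3')
for n,(dd,pp) in dict(wrist=(d,p),top=(d2,p2)).items():
    W=cloud(dd,pp); D=W[...,:2]-C; X=D@ex*1000;Y=D@ey*1000;Z=W[...,2]*1000
    m=(abs(X)<18)&(abs(Y)<190)&(Z>64)&(Z<71)
    print(n,m.sum(),'X',X[m].min().round(1),X[m].max().round(1),'Y',Y[m].min().round(1),Y[m].max().round(1))
    for b in range(-160,161,40):
        k=m&(abs(Y-b)<10)
        if k.sum()>5: print(b,'xmid',((X[k].min()+X[k].max())/2).round(1),'z',np.median(Z[k]).round(1))
```

```text
44.5167 [ 0.54754543 -0.19348622  0.26504768] [ 3.14153655e+00 -6.23649703e-04  1.59073459e+00] [ 0.00409551 -0.20045918 -0.30157177] 0.02817893712752263
wrist 4835 X -17.4 17.9 Y -164.1 154.0
-160 xmid 0.7 z 68.4
-120 xmid -0.9 z 68.3
-80 xmid -0.8 z 68.2
-40 xmid -0.6 z 68.2
0 xmid -6.2 z 68.1
40 xmid -0.7 z 68.1
80 xmid -0.6 z 68.1
120 xmid -0.6 z 68.0
160 xmid 1.0 z 68.0
top 299 X -17.1 16.5 Y -167.5 162.8
-160 xmid -5.0 z 66.9
-40 xmid -4.8 z 67.0
40 xmid -4.7 z 67.3
80 xmid -4.2 z 66.9
120 xmid -4.3 z 67.1
160 xmid -4.1 z 66.0
```

View pics/f1.png

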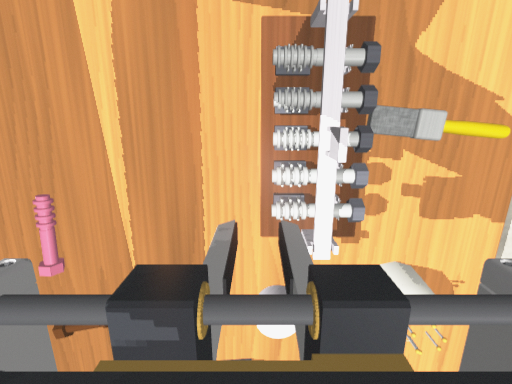

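View pics/f2.png

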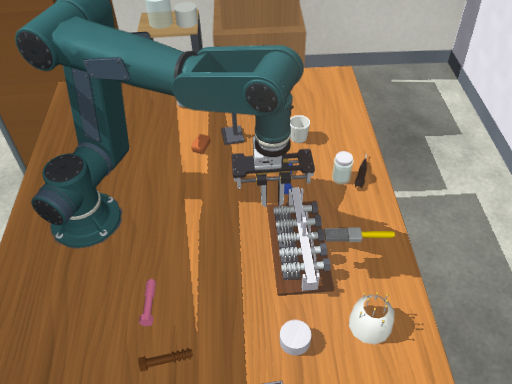

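Run:
```python
from h import *
im,d,p=save('wrist','f4'); W=cloud(d,p)
C=np.array([.637,-.143]);th=.019; ex=np.array([np.cos(th),np.sin(th)]);ey=np.array([-ex[1],ex[0]])
D=W[...,:2]-C; X=D@ex*1000;Y=D@ey*1000;Z=W[...,2]*1000
for k in range(-2,3):
    r=[]
    for a,b in((-62,-24),(15,38),(44,55)):
        m=(abs(Y-50*k)<14)&(X>a)&(X<b)&(Z<90); r.append(np.percentile(Z[m],98).round(1))
    m=(abs(Y-50*k)<14)&(X>25)&(X<75)&(Z>58)&(Z<66); r.append(X[m].max().round(1))
    print(k,r)
m=(abs(X)<14)&(abs(Y)>120)&(Z>64)&(Z<71); print(Y[m].min(),Y[m].max())
```

```text
-2 [np.float64(58.2), np.float64(55.7), np.float64(62.2), np.float64(56.5)]
-1 [np.float64(58.3), np.float64(55.8), np.float64(62.1), np.float64(56.9)]
0 [np.float64(58.3), np.float64(55.6), np.float64(62.2), np.float64(57.2)]
1 [np.float64(58.3), np.float64(55.5), np.float64(62.2), np.float64(57.6)]
2 [np.float64(58.0), np.float64(55.8), np.float64(62.0), np.float64(55.9)]
-164.06637094119733 154.30824884003974
```

```bash
python3 -c "
from bench import robot
print(robot.close_job()); print(robot.get_obs()['time'])"
```

```text
the job is handed in; nothing more can be done
None
the job is handed in; nothing more can be done
```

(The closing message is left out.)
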